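# Hold a spring clip open around a target card

### The job

Move the white target card from its blue rack to the raised aluminium stand: set it centred, upright and fully down in the slot, and let go of it. Then take the red spring clip off its rail by squeezing its handles, and hold it wide open around the middle of the card's top edge, square to the card, one jaw on each side and touching the card nowhere, ready for a filter to be slipped in. Finish while still holding the clip open there, and leave the other things on the bench where they are.

Things in the scene. Friction and masses are not known exactly. Their poses are not given: they have to be found in the camera images.
- card: the target card: a stiff white board with a black check print on both faces, 8 mm thick (its x), 90 mm wide (its y), 110 mm high (its z), about 0.12 kg; loose, standing upright in the slot of the low blue rack (slot 22 mm deep). Origin at the centre of its lower edge. Pinch it across its thickness near the top edge. Both faces are alike
- card_top (a point): the middle of the card's top edge, 110 mm above the card's origin, axes as the card's
- rack: the low blue card rack, fixed: base 70 x 110 mm, slot 11 mm wide along its y, slot floor 8 mm and wall tops 30 mm above the table; the card starts here. Origin under its centre
- stand: the raised aluminium stand, fixed: dark base 80 x 110 x 10 mm, a narrow column and on it a slot 70 mm long (along its y), open at both ends and the top: 10.5 mm wide from 50 to 72 mm above the table, then sloping lips widen it to about 20 mm at 84 mm. Origin under its centre
- stand_slot (a point): the centre of the stand's slot floor, 50 mm above the table; the card's origin belongs here; y along the slot, x across it
- rail: the fixed clip rail, green with a steel blade: base 70 x 100 mm, on it an upright steel blade 3 mm thick (its x) and 80 mm long (its y), top 70 mm above the table, on which the clip sits astride. Origin under its centre
- clip: the red spring clip (70 g), like a clothes peg, loose, sitting astride the rail's blade, jaws down, handles up. Origin midway between its two hinges; z up through the handles, handles splay along x, hinges along y. Dark core 18 x 24 mm, underside 6 mm below the origin, resting on the blade. Squeezing the handle ends together along x opens both jaws; let go, it springs shut
- clip_mouth (a point): the point midway between the jaw tips, 36 mm below the clip's origin; tips (22 mm wide along y) are 5 mm apart at rest, about 27 mm when fully open
- clip_handles (a point): the point midway between the rounded handle ends, 40 mm above the clip's origin: grip here, closing along the clip's x. Ends 22 mm wide (y), 50 mm apart over their outsides at rest, about 24 mm at the stop (and 2 mm higher). Squeeze: about 5 N per side to start, 10 to 11 N at the stop; 20 N or so holds it firmly on the stop
- clip_jaw_a (a joint): opening angle of one jaw: 0 shut (tips 5 mm apart), 0.31 at the stop (tips about 27 mm apart); 0.22 gives about 21 mm
- clip_jaw_b (a joint): the same for the other jaw; the two always move equally
- lens: loose bystander: black lens barrel, 40 mm across, 40 mm high, standing between the stations; origin at the centre of its underside
- tape: loose bystander: roll of blue tape lying flat, 54 mm across, 18 mm high, between the stations; origin at the centre of its underside
- driver: loose bystander: screwdriver lying beyond the stations; origin under its middle
- cleaner: loose bystander: small bottle of lens cleaner, 48 mm across, 110 mm high, beyond the stations; origin at the centre of its underside
- mug: loose bystander: blue mug, 80 mm across, 90 mm high, beyond the stations; origin at the centre of its underside
- fusebox: loose bystander: brown cardboard box 60 x 90 x 30 mm, beyond the stations; origin at the centre of its underside
Not all that is in view belongs to the job. There is more than one size of the clip; the job needs the larger. Several things have the shape of the card; the one meant has the colours described above.

How it is judged:
On the way, in this order (a step that is already met when the one before it is completed fails the run):
1. the card stands fully down in the stand's slot, released and still (z of card in the frame of stand_slot between -0.004 and 0.005 m and x of card in the frame of stand_slot between -0.006 and 0.006 m and y of card in the frame of stand_slot between -0.015 and 0.015 m and angle between card's own z axis and vertical below 0.15 rad and angle between the y axis of card and the y axis of stand, either way round below 0.15 rad and contact force between the fingers and card below 0.1 N and linear speed of card below 0.02 m/s), for 0.2 s.
2. the clip has been taken off its rail and squeezed open (value of joint each of clip_jaw_a, clip_jaw_b above 0.22 rad and z of clip_mouth in the frame of rail above 0.08 m and contact force between the fingers and clip above 1 N), for 0.1 s.
At the end, for the whole second after the job is handed in: Card in slot within 5 mm of its floor, 15 mm of centre, lean < 0.15 rad, let go, still. Fingers hold the clip (> 1 N), jaws > 0.22 rad open, mouth 5 to 28 mm below the card's top edge, within 7 mm of its mid-plane, 20 mm of its middle, square and upright to 0.2 rad, card contact < 0.2 N (all of step 1 and value of joint each of clip_jaw_a, clip_jaw_b above 0.22 rad and x of clip_mouth in the frame of card_top between -0.007 and 0.007 m and y of clip_mouth in the frame of card_top between -0.02 and 0.02 m and z of clip_mouth in the frame of card_top between -0.028 and -0.005 m and angle between the y axis of clip and the y axis of card, either way round below 0.2 rad and angle between clip's own z axis and vertical below 0.2 rad and contact force between clip and card below 0.2 N and contact force between the fingers and clip above 1 N and linear speed of clip below 0.03 m/s); the arm keeps its last pose, push and grip.
It fails at once if the clip strikes, pinches or rests on the card (over 3 N) (contact force between clip and card above 3 N).
It fails at once if another thing on the bench is moved by more than 20 mm (distance of any of lens, tape, driver, cleaner, mug, fusebox from where it was at the start of the episode above 0.02 m).
It also fails if it takes over 64 s, if anything falls off the work surface, if the arm or the gripper's body presses on something with over 40 N, if the wrist force passes 120 N, or if a joint passes its speed limit or range.

### The arm

A 6-joint arm with a two-finger parallel gripper is mounted at the origin on the work surface. World frame = base frame: x ahead of the robot, y to its left, z up, the work surface at z = 0. Lengths are in m, angles in rad, forces in N, time in s.
With the tool pointing down it reaches from about 0.275 to 0.775 m from the base axis. Payload 14.6 kg.
Tool frame: the origin (TCP) lies on the centre line of the jaws, within the pads' length; the fingertips stand robot.tip_extent ahead of it and the grasp point (between the pads) lies 2 mm behind it (robot.tip_extent is the distance from the TCP to the fingertips, in m); x points along the fingers, y is the direction in which the jaws open and shut, and the axes are right-handed (so a half turn about x gives the same grasp; the last joint's range is limited). The gripper opens to 85 mm and grips with 20 to 120 N. Pads are 22 mm wide; open, the fingers measure 114 mm over their backs; the gripper's body (76 mm by 85 mm) begins 54 mm behind the grasp point. The pads swing forward as they close: fully open they stand 13 mm farther back than shut.
Start: joints at [-1.409, 0.263, -0.048, 1.259, 0, 1.415], TCP at [0.164, -0.499, 0.248] pointing down, gripper open.
Joint ranges: [-2.65, 2.65], [-0.89, 1.7], [-1.18, 1.37], [-2.13, 2.11], [-1.35, 1.29], [-3.14, 3.14]. Speed limits (rad/s): [1.89, 1.89, 2.57, 2.79, 3.14, 3.14].

### API

Orientations are given as a unit quaternion [x, y, z, w].
In Python, from plant import robot gives the robot as it stands. The module is installed in compiled form; this text tells all that it offers.
- The arm moves only by the tool drive_tool, never from a script. Its argument "targets" is one flat list of numbers, 5 for each row, row after row: the opening, from 0 (shut) to 1 (fully open), then the shift along the tool's x, y, z in cm, then the turn about the tool's x in rad. A call has 1 to 5 rows; each row shifts and turns the commanded pose from where the row before left it, along the tool's axes as they then stand; what a row does not reach is not made up. A row lasts 1/10 s, in which the tool goes at most 50 mm and 8.59 degrees, less where a joint would pass 70% of its speed; a pose out of reach is approached as far as the arm can. A call is refused whole if a number of a shift passes 5 or a number of a turn 0.15, either way. A call with a gripper value outside its range is refused whole. The fingers move at their own pace and stop on an object; "squeeze" is the grip in N (left out, the last holds). Time passes only in rows, so rows that do not move let the fingers close. It gives the time, the measured TCP pose, the force and the opening at its end, in the units of the state.
- robot.get_obs(): the state, without advancing time (a new reading comes with each control period).
- robot.capture(name): name is "scene" or "side" or "wrist"; returns a dict with "color" (480x640x3 uint8, red, green, blue), "intrinsics" (3x3 intrinsics, pixels), "distortion" ([k1, k2, p1, p2, k3] as OpenCV has them; the pictures are not rectified), "eye" and "orientation" of the camera in the world. Camera axes: x right, y up, looking along -z (the intrinsics and any distortion apply to the point x, -y, -z); pixel columns grow to the right and rows downward; lengths in m; the calibration is good to about 2 mm. A picture is of the moment at which its call begins. There is no depth.
- robot.close_job(): hands the job in, once; it reports no verdict.
Trained networks look in a picture, given as the dict that the camera call returned (one of the last four; its "shot" number tells which), for a name from the list of things; names that differ only in an ending like _2 or _b are one class to them, and where a whole thing is asked for, a point or a joint stands for the part that bears it (a point fixed in the world has none). Each returns a list of dicts, best first, with "conf" (0 to 1); they miss things now and then, are a little off and sometimes report something else, mostly with a low value. They report only what shows in the picture. A call takes as long as a camera call. They do not tell look-alikes from the thing itself.
- robot.look_for(picture, target): "centre" ([column, row] in pixels, amid what is visible of it).
- robot.masks_of(picture, target): "region" (480x640 bool, what is visible of it) and "centre" ([column, row] in pixels, amid what is visible of it).
The state is a dict: "t": time; "joint_positions": joint angles; "qvel": joint speeds; "effort": joint torques, N m; "tool_pos": TCP position; "ee_rot": TCP orientation; "contact_force": force on the tool from outside, world axes, zero at the start; "wrist_torque": the same for the moment, N m; "grip_width": opening from 0.0 (shut) to 1.0 (fully open).
Only numpy, scipy, OpenCV 4.12 (cv2) and the standard library are available. Lean on these libraries where they do the work, as an engineer would, in place of code of your own. Each camera call takes 0.05 s, during which the arm holds its last target.

## Working session

There is one attempt and no reset: what is moved stays moved. The work goes in short steps, Python scripts to look and compute and a tool call to move; the robot and the scene stay as the last step left them, time stands still between calls to the robot, and variables do not carry over. Pictures are saved under pics/ and viewed, and the job is handed in when it is done.

Besides the shell and the picture viewer there is one more tool, called after "Emit:" as name(argument=value, ...), one argument or row to a line, values as JSON. drive_tool: Moves the arm, as the interface text tells. Its arguments: {"type":"object","properties":{"targets":{"type":"array"},"squeeze":{"type":"number"}},"required":["targets"]}

```bash
mkdir -p pics; ls
cat > h.py <<'E'
import numpy as np, cv2
from plant import robot
from scipy.spatial.transform import Rotation as R
def snap(n,f):
    p=robot.capture(n); cv2.imwrite('pics/'+f,p['color'][:,:,::-1]); return p
def ray(p,uv):
    K=np.array(p['intrinsics']);D=np.array(p['distortion'])
    q=cv2.undistortPoints(np.array([[uv]],float),K,D)[0,0]
    d=R.from_quat(p['orientation']).apply([q[0],-q[1],-1]); return np.array(p['eye']),d
def atz(p,uv,z):
    e,d=ray(p,uv); return e+d*(z-e[2])/d[2]
def proj(p,X):
    X=np.atleast_2d(X); c=R.from_quat(p['orientation']).inv().apply(X-np.array(p['eye']))
    c=c*[1,-1,-1]
    return cv2.projectPoints(c.reshape(-1,1,3),np.zeros(3),np.zeros(3),np.array(p['intrinsics']),np.array(p['distortion']))[0][:,0]
def tri(obs):
    A=np.zeros((3,3));b=np.zeros(3)
    for p,uv in obs:
        e,d=ray(p,uv);d=d/np.linalg.norm(d);M=np.eye(3)-np.outer(d,d);A+=M;b+=M@e
    return np.linalg.solve(A,b)
E
python3 - <<'E'
from h import *
import pickle
print(robot.tip_extent, robot.get_obs())
for n in ['scene','side','wrist']:
    p=snap(n,n+'0.png'); pickle.dump(p,open(n+'0.pkl','wb'))
    print(n,p['eye'],p['orientation'],p.keys())
    if n!='wrist':
      for t in ['card','rack','stand','rail','clip','lens','tape']:
        print(t,[(np.round(d['centre']),round(d['conf'],2)) for d in robot.look_for(p,t)])
E
```

```text
pics
0.017 {'t': 0.0, 'joint_positions': array([-1.40927155e+00,  2.63523860e-01, -4.89800569e-02,  1.25940847e+00,
       -7.56783840e-06,  1.41550353e+00]), 'qvel': array([-0.00096711,  0.00034239,  0.00176063,  0.00059245,  0.00138397,
       -0.0010123 ]), 'effort': array([ 1.32466594e-03, -6.37617731e+01,  3.84557819e+01,  1.37778249e-02,
       -6.38403293e-06,  3.15030400e-05]), 'tool_pos': array([ 0.16351159, -0.49859201,  0.24780879]), 'ee_rot': array([-0.69824947, -0.11193862,  0.69825728, -0.11114946]), 'contact_force': array([-0.27019274, -0.78565098, -0.33510352]), 'wrist_torque': array([-0.01182076, -0.0229254 ,  0.02048387]), 'grip_width': 1.0018307241319686}
scene [ 1.24278512 -0.42923402  0.61037178] [0.40826787 0.22816557 0.41318469 0.78136818] dict_keys(['color', 'intrinsics', 'distortion', 'eye', 'orientation', 'shot'])
card [(array([311., 220.]), 0.83), (array([348., 252.]), 0.75)]
rack [(array([308., 243.]), 0.96)]
stand [(array([179., 309.]), 0.73)]
rail [(array([399., 210.]), 0.56)]
clip [(array([407., 181.]), 0.94), (array([378., 187.]), 0.54)]
lens [(array([347., 222.]), 0.52)]
tape []
side [0.09283799 0.55834361 0.71180269] [-0.14705291  0.39204185  0.84147197 -0.34147261] dict_keys(['color', 'intrinsics', 'distortion', 'eye', 'orientation', 'shot'])
card [(array([352., 262.]), 0.79), (array([221., 332.]), 0.69), (array([297., 244.]), 0.55), (array([351., 294.]), 0.53)]
rack [(array([350., 294.]), 0.74)]
stand [(array([420., 200.]), 0.56)]
rail [(array([237., 372.]), 0.57)]
clip [(array([230., 341.]), 0.66), (array([276., 400.]), 0.65)]
lens [(array([310., 315.]), 0.79), (array([421., 198.]), 0.57)]
tape [(array([360., 220.]), 0.85)]
wrist [ 0.23532612 -0.47467686  0.37335435] [-0.12149191  0.08828797 -0.5804272   0.80034319] dict_keys(['color', 'intrinsics', 'distortion', 'eye', 'orientation', 'shot'])
```

View pics/scene0.png

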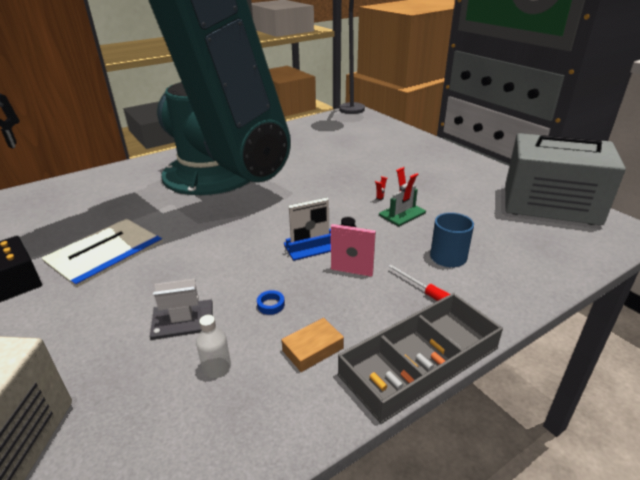

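View pics/side0.png

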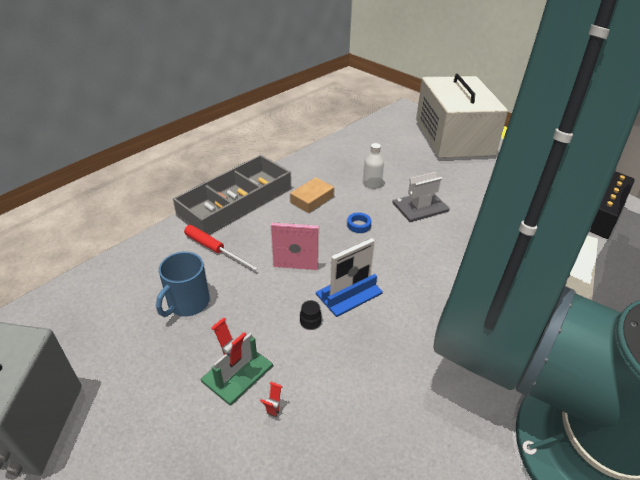

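View pics/wrist0.png

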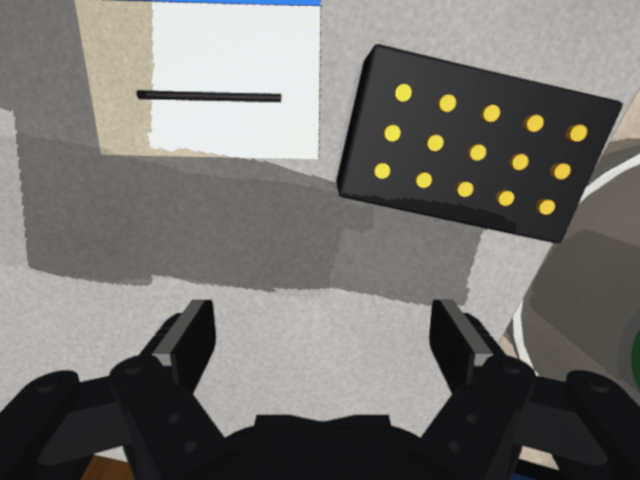

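Scene view: the arm is clear of the work. The white check card is in the blue rack at scene (311,220) / side (352,262). A pink card-shaped board is at (352,252) / (295,247). A red clip sits on the green rail at (407,185) / (230,341), and a smaller loose red clip is at (380,188) / (272,400). The stand is at (180,308) / (421,198). I'll enlarge these areas.

Run:
```python
import cv2,numpy as np
s=cv2.imread('pics/scene0.png');d=cv2.imread('pics/side0.png')
def c(im,x,y,w,h):return cv2.resize(im[y:y+h,x:x+w],(400,300),interpolation=cv2.INTER_CUBIC)
a=np.vstack([np.hstack([c(s,265,190,100,75),c(s,360,160,80,60)]),np.hstack([c(d,300,235,100,75),c(d,190,310,120,90+20)])])
cv2.imwrite('pics/crop0.png',a)
b=np.hstack([c(s,140,270,100,75),c(d,380,160,80,60)])
cv2.imwrite('pics/crop1.png',b)
```

```text
(no output)
```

View pics/crop0.png

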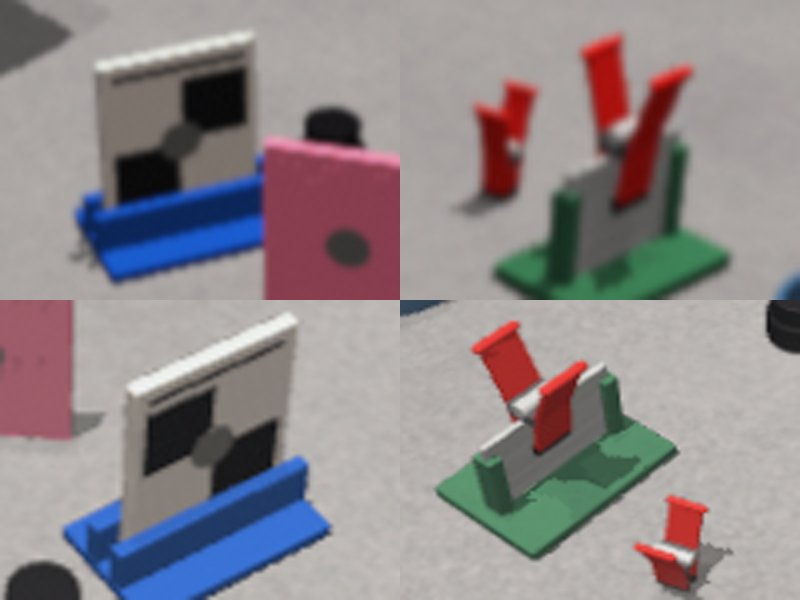

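View pics/crop1.png

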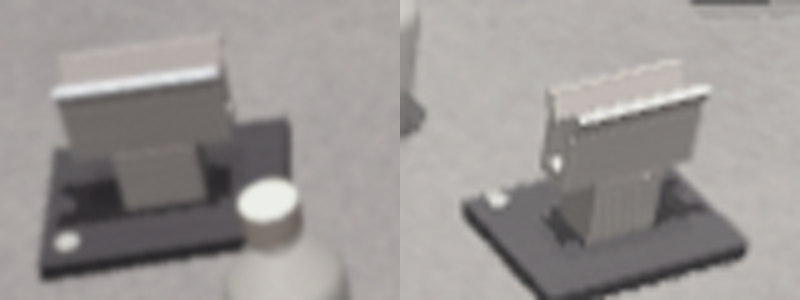

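White check card is crop left, in the blue slot: top edge scene (289,207)-(329,199), side (332,257)-(374,240); the pink board is out by colour. The clip on the blade is clearly bigger than the loose one, so it is the one. Now I'll measure.

Run:
```python
from h import *
import pickle
S=pickle.load(open('scene0.pkl','rb'));D=pickle.load(open('side0.pkl','rb'))
def sc(x0,y0,k):return lambda u,v:(x0+u/k,y0+v/k)
a=sc(265,190,4);b=sc(300,160+75,4);b2=lambda u,v:b(u,v-300)
def show(n,p,uv,z):print(n,np.round(uv,1),np.round(atz(p,uv,z),4))
# card top corners
print('card top, scene: front edge L,R ; side: near-edge L,R')
for u,v in [(97,68),(255,36),(97,58),(252,30)]: show('S',S,a(u,v),.118)
for u,v in [(127,383),(130,395),(298,318),(290,312)]: show('D',D,b2(u,v),.118)
r=sc(360,160,5);q=lambda u,v:(190+(u-400)/(400/120),310+(v-300)/(300/110))
print('rail base corners')
for u,v in [(495,272),(562,298),(730,262)]: show('S',S,r(u-400,v),.008)
for u,v in [(437,490),(537,555),(677,450)]: show('D',D,q(u,v),.006)
print('blade top ends')
for u,v in [(562,180),(675,135)]: show('S',S,r(u-400,v),.07)
for u,v in [(482,450),(600,367)]: show('D',D,q(u,v),.07)
print('clip handle ends')
for n,us,ud in [('far',(602,42),(497,337)),('near',(675,75),(565,370))]:
    X=tri([(S,r(us[0]-400,us[1])),(D,q(*ud))]); print(n,X)
    print(proj(S,X)-r(us[0]-400,us[1]),proj(D,X)-q(*ud))
st=sc(140,270,4);sd=lambda u,v:(380+(u-400)/5,160+v/5)
print('stand base')
for u,v in [(55,150),(290,120),(45,272),(240,240)]: show('S',S,st(u,v),.01)
for u,v in [(463,208),(540,290),(745,245)]: show('D',D,sd(u,v),.01)
print('stand lips z .084')
for u,v in [(55,92),(217,72),(60,55),(222,38)]: show('S',S,st(u,v),.084)
for u,v in [(580,120),(710,90),(548,92),(682,63)]: show('D',D,sd(u,v),.084)
```

```text
card top, scene: front edge L,R ; side: near-edge L,R
S [289.2 207. ] [ 0.4959 -0.0138  0.118 ]
S [328.8 199. ] [0.516  0.0731 0.118 ]
S [289.2 204.5] [ 0.4868 -0.0084  0.118 ]
S [328.  197.5] [0.5096 0.0756 0.118 ]
D [331.8 255.8] [0.5124 0.0741 0.118 ]
D [332.5 258.8] [0.5063 0.0787 0.118 ]
D [374.5 239.5] [ 0.4869 -0.0118  0.118 ]
D [372.5 238. ] [ 0.4921 -0.0125  0.118 ]
rail base corners
S [379.  214.4] [0.4906 0.2421 0.008 ]
S [392.4 219.6] [0.5284 0.2527 0.008 ]
S [426.  212.4] [0.5508 0.3431 0.008 ]
D [201.1 379.7] [0.5405 0.3507 0.006 ]
D [231.1 403.5] [0.472  0.3437 0.006 ]
D [273.1 365. ] [0.4792 0.248  0.006 ]
blade top ends
S [392.4 196. ] [0.5212 0.2531 0.07  ]
S [415. 187.] [0.5189 0.328  0.07  ]
D [214.6 365. ] [0.5066 0.3391 0.07  ]
D [250.  334.6] [0.5132 0.2628 0.07  ]
clip handle ends
far [0.51304706 0.29863241 0.12737755]
[[ 6.07743134 -0.62035923]] [[9.63492696 0.3121982 ]]
near [0.51294509 0.30397891 0.10568291]
[[-7.68282898  0.49351544]] [[-11.9874478   -0.58738544]]
stand base
S [153.8 307.5] [ 0.5094 -0.3286  0.01  ]
S [212.5 300. ] [ 0.5538 -0.2279  0.01  ]
S [151.2 338. ] [ 0.5858 -0.3571  0.01  ]
S [200. 330.] [ 0.6166 -0.2787  0.01  ]
D [392.6 201.6] [ 0.6137 -0.2511  0.01  ]
D [408. 218.] [ 0.5514 -0.2267  0.01  ]
D [449. 209.] [ 0.5033 -0.3227  0.01  ]
stand lips z .084
S [153.8 293. ] [ 0.5629 -0.3294  0.084 ]
S [194.2 288. ] [ 0.5906 -0.2664  0.084 ]
S [155.  283.8] [ 0.539  -0.3196  0.084 ]
S [195.5 279.5] [ 0.5692 -0.2557  0.084 ]
D [416. 184.] [ 0.5619 -0.2548  0.084 ]
D [442. 178.] [ 0.5342 -0.3173  0.084 ]
D [409.6 178.4] [ 0.5848 -0.2625  0.084 ]
D [436.4 172.6] [ 0.5555 -0.3267  0.084 ]
```

```bash
cat >> h.py <<'E'
def toolstate():
    o=robot.get_obs(); M=R.from_quat(o['ee_rot']).as_matrix(); return o,M
def st():
    o,M=toolstate()
    print('t %.2f tcp'%o['t'],np.round(o['tool_pos'],4),'yawY(deg from world x)%.2f'%np.degrees(np.arctan2(M[1,1],M[0,1])),'xax',np.round(M[:,0],3),'F',np.round(o['contact_force'],1),'T',np.round(o['wrist_torque'],2),'w %.3f'%o['grip_width'])
def plan(target,yaw=None):
    """target tcp world; yaw = desired world angle (rad) of tool y axis mod pi"""
    o,M=toolstate(); d=np.array(target)-o['tool_pos']
    if yaw is None: print('shift cm',np.round(100*M.T@d,2)); return
    cur=np.arctan2(M[1,1],M[0,1]); dy=(yaw-cur+np.pi/2)%np.pi-np.pi/2
    t=-dy # about tool x (down)
    M2=M@R.from_rotvec([t,0,0]).as_matrix()
    print('turn %.3f'%t,'j6 %.2f'%o['joint_positions'][5],'| shift if before turn',np.round(100*M.T@d,2),'after',np.round(100*M2.T@d,2))
E
python3 - <<'E'
from h import *
import pickle
S=pickle.load(open('scene0.pkl','rb'));D=pickle.load(open('side0.pkl','rb'))
for n,a,b in [('lens top',(347,219),(310,306)),('cleaner cap',(207,321),(376,148)),('mug',(452,222),(182,265)),('pinkTL',(333,226),(318,226)),('pinkTR',(375,231),(274,224)),('pinkhole',(352,252),(295,248)),('tape',(270,302),(359,223)),('card circ',(310,225),(352,272))]:
    print(n,np.round(tri([(S,a),(D,b)]),3))
st()
plan([0.48,-0.29,0.28],-0.42)
E
```

```text
lens top [0.505 0.133 0.041]
cleaner cap [ 0.701 -0.285  0.103]
mug [0.704 0.256 0.089]
pinkTL [0.595 0.026 0.108]
pinkTR [0.658 0.081 0.108]
pinkhole [0.626 0.054 0.05 ]
tape [ 0.62  -0.138  0.007]
card circ [0.499 0.033 0.058]
t 0.85 tcp [ 0.1635 -0.4989  0.2483] yawY(deg from world x)-71.85 xax [ 0. -0. -1.] F [-0.8 -0.4 -0.5] T [-0.01 -0.02  0.03] w 1.004
turn -0.834 j6 1.42 | shift if before turn [ -3.17  -9.99 -36.58] after [ -3.17  20.38 -31.98]
```

Emit:
drive_tool(
  targets=[1, -0.8, -2.5, -5, 0, 1, -0.8, -2.5, -5, 0, 1, -0.8, -2, -5, 0, 1, -0.8, -1.5, -5, 0, 1, 0, -1.5, -5, 0],
  squeeze=30,
)

```text
t: 1.35
tool_pos: [0.3548, -0.3395, 0.2785]
ee_rot: [0.699, 0.111, -0.698, 0.112]
contact_force: [-0.1, -1.0, 0.2]
grip_width: 1.0
```

Emit:
drive_tool(
  targets=[1, 0, 0, -5, 0, 1, 0, 0, 0, -0.14, 1, 0, 0, 0, -0.14, 1, 0, 0, 0, -0.14, 1, 0, 0, 0, -0.14],
)

```text
t: 1.85
tool_pos: [0.4011, -0.325, 0.2773]
ee_rot: [-0.639, -0.302, 0.639, -0.302]
contact_force: [0.4, 0.7, 0.4]
grip_width: 1.003
```

Emit:
drive_tool(
  targets=[1, 0, 0, 0, -0.14, 1, 0, 0, 0, -0.13, 1, 0, 0, 0, 0],
)

```text
t: 2.15
tool_pos: [0.4009, -0.3251, 0.2774]
ee_rot: [0.594, 0.384, -0.594, 0.384]
contact_force: [0.5, 0.3, -0.4]
grip_width: 0.998
```

Run:
```python
from h import *
import pickle
st()
p=snap('wrist','w1.png');pickle.dump(p,open('w1.pkl','wb'))
print(p['eye'],R.from_quat(p['orientation']).apply([0,0,-1]), R.from_quat(p['orientation']).apply([1,0,0]))
plan([0.48,-0.29,0.28],-0.42)
```

```text
t 2.15 tcp [ 0.4009 -0.3251  0.2774] yawY(deg from world x)-24.17 xax [ 0. -0. -1.] F [ 0.5  0.3 -0.4] T [ 0.02 -0.01  0.01] w 0.998
[ 0.43164763 -0.25527199  0.40244066] [-0.12184861 -0.27064238 -0.95493749] [ 9.11925385e-01 -4.10356052e-01 -5.97979575e-05]
turn -0.007 j6 1.16 | shift if before turn [-0.26  5.75 -6.47] after [-0.26  5.79 -6.43]
```

View pics/w1.png

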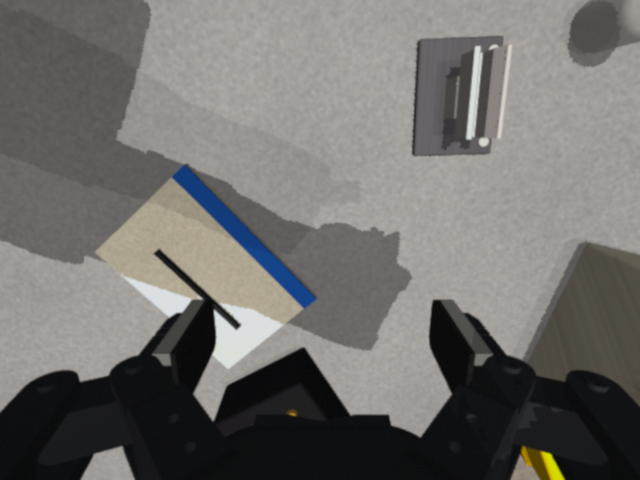

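Wrist view shows the stand at (460,97), base corners about (420,39), (503,37), (414,155), (490,153). I'll enlarge it.

Run:
```python
import cv2
d=cv2.imread('pics/w1.png');cv2.imwrite('pics/c2.png',cv2.resize(d[25:170,400:530],None,fx=4,fy=4,interpolation=cv2.INTER_CUBIC))
```

```text
(no output)
```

View pics/c2.png

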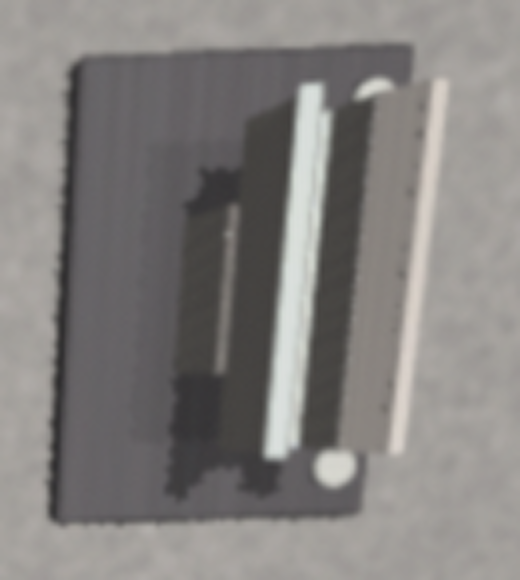

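Run:
```python
from h import *
import pickle
p=pickle.load(open('w1.pkl','rb'))
f=lambda u,v:(400+u/4,25+v/4)
B=[atz(p,f(*c),.01)[:2] for c in [(80,58),(413,45),(57,520),(360,512)]]
print(np.round(B,4),np.mean(B,0))
L=[atz(p,f(*c),.084)[:2] for c in [(300,83),(265,458),(448,80),(402,453)]]
print(np.round(L,4),np.mean(L,0)); 
for a,b in [(B[0],B[2]),(B[1],B[3]),(L[0],L[1]),(L[2],L[3])]:
    d=a-b;print(np.linalg.norm(d),np.arctan2(d[0],d[1]))
print(np.linalg.norm(B[0]-B[1]),np.linalg.norm(L[0]-L[2]))
plan([0.46,0.03,0.26],-0.23)
```

```text
[[ 0.5463 -0.2279]
 [ 0.6186 -0.2582]
 [ 0.5049 -0.3274]
 [ 0.5771 -0.358 ]] [ 0.56173279 -0.29291284]
[[ 0.5619 -0.2549]
 [ 0.5349 -0.3198]
 [ 0.5878 -0.2664]
 [ 0.561  -0.3306]] [ 0.56139314 -0.29291411]
0.10778296343320048 0.3945461082325132
0.10807843876605033 0.39435571547139603
0.07024704189676916 0.3952168997792092
0.06960948518089012 0.39663680799494067
0.07837667773369054 0.028340492336882784
turn -0.197 j6 1.16 | shift if before turn [  1.74  -9.32 -34.77] after [  1.74  -2.34 -35.92]
```

Emit:
drive_tool(
  targets=[1, 0, 0, 0, -0.1, 1, 0, 0, 0, -0.1, 1, 0, -0.3, -5, 0, 1, 0, 0, -5, 0, 1, 0, 0, -5, 0],
)

```text
t: 2.7
tool_pos: [0.4312, -0.1768, 0.2774]
ee_rot: [0.554, 0.439, -0.554, 0.439]
contact_force: [1.5, 0.2, 0.8]
grip_width: 1.001
```

Emit:
drive_tool(
  targets=[1, 0, 0.5, -5, 0, 1, 0, 0.5, -5, 0, 1, 0, 0.5, -4, 0, 1, 0, 0, 0, 0],
)

```text
t: 3.1
tool_pos: [0.4776, -0.0418, 0.2774]
ee_rot: [0.553, 0.441, -0.552, 0.441]
contact_force: [-0.5, -1.0, -0.5]
grip_width: 1.002
```

Run:
```python
from h import *
import pickle
st()
p=snap('wrist','w2.png');pickle.dump(p,open('w2.pkl','wb'))
```

```text
t 3.10 tcp [ 0.4776 -0.0418  0.2774] yawY(deg from world x)-12.81 xax [ 0.     0.001 -1.   ] F [-0.5 -1.  -0.5] T [-0.03  0.01  0.03] w 1.002
```

View pics/w2.png

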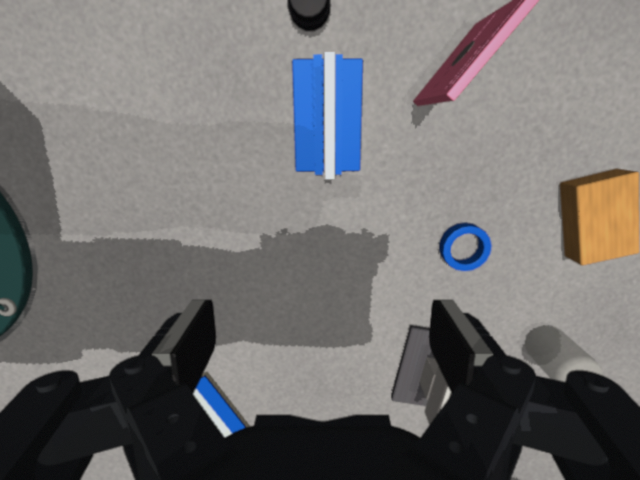

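The card shows nearly edge-on, its white top at (330,52)-(330,180), with the blue rack corners near (293,59) and (362,171). I'll measure the white strip.

Run:
```python
from h import *
import pickle
p=pickle.load(open('w2.pkl','rb'));im=p['color'].astype(int)
m=np.zeros(im.shape[:2],bool);m[40:190,315:350]=(im[40:190,315:350].min(2)>190)
v,u=np.nonzero(m);print(len(u),u.min(),u.max(),v.min(),v.max())
r=cv2.minAreaRect(np.c_[u,v].astype(np.float32));print(r)
P=[atz(p,c,.118)[:2] for c in cv2.boxPoints(r)]
P=np.array(P);print(np.round(P,4),P.mean(0))
for a,b in [(0,1),(1,2)]:
    d=P[a]-P[b];print(np.linalg.norm(d),np.arctan(d[0]/d[1]))
C=P.mean(0)
plan([C[0],C[1],.118-.012-.002],-0.23)
```

```text
1140 325 334 52 178
((329.4999694824219, 114.99999237060547), (8.999998092651367, 125.99998474121094), 0.0)
[[ 0.4868 -0.0098]
 [ 0.5061  0.076 ]
 [ 0.5123  0.0746]
 [ 0.4936 -0.0113]] [0.49968151 0.03235767]
0.08792397164277503 0.2220260821000439
0.0062959289432678225 -1.3458814046265801
turn 0.006 j6 1.53 | shift if before turn [17.34  0.5  -7.9 ] after [17.34  0.45 -7.91]
```

Emit:
drive_tool(
  targets=[1, 3, 0.5, -4, 0, 1, 4, 0, -3.9, 0, 1, 3, 0, 0, 0, 1, 2, 0, 0, 0, 1, 0, 0, 0, 0],
)

```text
t: 3.65
tool_pos: [0.4969, 0.0255, 0.1596]
ee_rot: [-0.552, -0.441, 0.555, -0.439]
contact_force: [0.2, -0.0, 1.0]
grip_width: 1.0
```

Run:
```python
from h import *
import pickle
st();plan([.4997,.0324,.103],-.222)
p=snap('wrist','w3.png');snap('scene','s3.png')
```

```text
t 3.65 tcp [0.4969 0.0255 0.1596] yawY(deg from world x)-13.02 xax [-0.004  0.    -1.   ] F [ 0.2 -0.   1. ] T [-0.01 -0.    0.01] w 1.000
turn -0.005 j6 1.69 | shift if before turn [ 5.66  0.14 -0.73] after [ 5.66  0.15 -0.73]
```

View pics/w3.png

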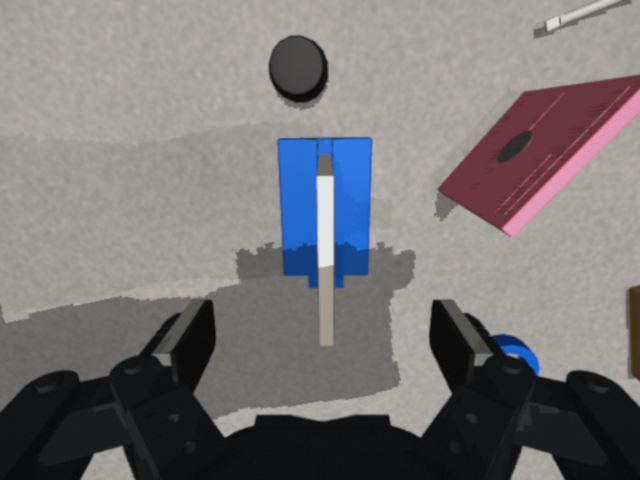

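View pics/s3.png

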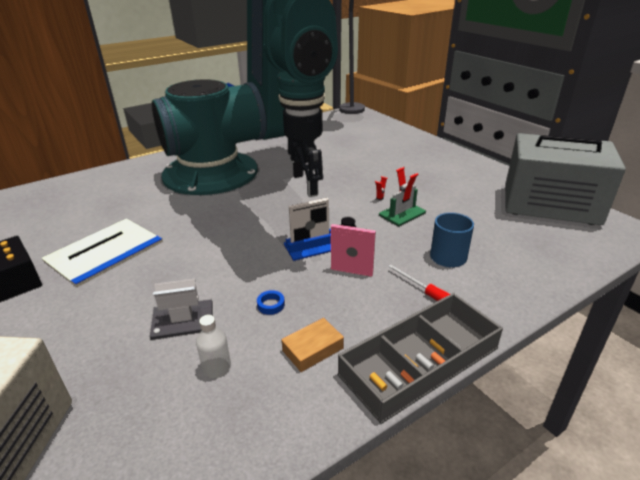

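Fingers straddle the card (strip at column 325, fingers at 212 and 432), so I'll descend and close.

Emit:
drive_tool(
  targets=[1, 2, 0.2, -0.7, 0, 1, 2, 0, 0, 0, 1, 1.6, 0, 0, 0, 1, 0, 0, 0, 0, 0, 0, 0, 0, 0],
  squeeze=25,
)

```text
t: 4.25
tool_pos: [0.5024, 0.0321, 0.107]
ee_rot: [0.553, 0.44, -0.553, 0.441]
contact_force: [-0.1, 0.0, 1.4]
grip_width: 0.859
```

Emit:
drive_tool(
  targets=[0, 0, 0, 0, 0, 0, 0, 0, 0, 0, 0, 0, 0, 0, 0, 0, 0, 0, 0, 0],
)

```text
t: 4.65
tool_pos: [0.5019, 0.0326, 0.106]
ee_rot: [0.553, 0.441, -0.553, 0.441]
contact_force: [-0.7, -0.0, 0.1]
grip_width: 0.145
```

Run:
```python
from h import *
st()
p=snap('wrist','w4.png')
```

```text
t 4.65 tcp [0.5019 0.0326 0.106 ] yawY(deg from world x)-12.84 xax [ 0. -0. -1.] F [-0.7 -0.   0.1] T [ 0.    0.   -0.01] w 0.145
```

View pics/w4.png

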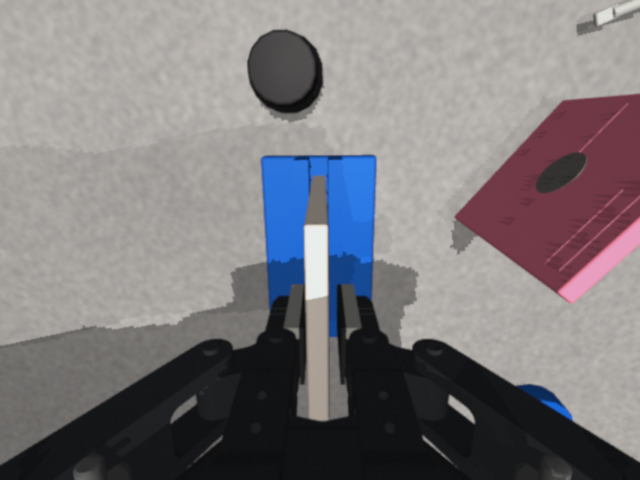

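Emit:
drive_tool(
  targets=[0, 0, 0, 0, 0, 0, 0, 0, 0, 0, 0, 0, 0, 0, 0],
)

```text
t: 5.0
tool_pos: [0.5014, 0.0327, 0.106]
ee_rot: [-0.553, -0.441, 0.553, -0.441]
contact_force: [-3.6, 0.5, 7.2]
grip_width: 0.089
```

Run:
```python
from h import *
st()
```

```text
t 5.00 tcp [0.5014 0.0327 0.106 ] yawY(deg from world x)-12.82 xax [-0.  0. -1.] F [-3.6  0.5  7.2] T [0.15 1.04 0.11] w 0.089
```

Emit:
drive_tool(
  targets=[0, -2, 0, 0, 0, 0, -3, 0, 0, 0, 0, -3, 0, 0, 0, 0, -2, 0, 0, 0, 0, 0, 0, 0, 0],
)

```text
t: 5.5
tool_pos: [0.5029, 0.0325, 0.208]
ee_rot: [0.554, 0.44, -0.552, 0.442]
contact_force: [0.9, -0.4, -2.2]
grip_width: 0.088
```

Run:
```python
from h import *
st()
p=snap('wrist','w5.png');snap('scene','s5.png');snap('side','d5.png')
a=cv2.imread('pics/s5.png')[130:280,240:440];b=cv2.imread('pics/d5.png')[180:330,270:470]
cv2.imwrite('pics/c5.png',np.hstack([cv2.resize(a,(400,300)),cv2.resize(b,(400,300))]))
```

```text
t 5.50 tcp [0.5029 0.0325 0.208 ] yawY(deg from world x)-12.83 xax [ 0.004 -0.    -1.   ] F [ 0.9 -0.4 -2.2] T [ 0.07 -0.   -0.01] w 0.088
```

View pics/c5.png

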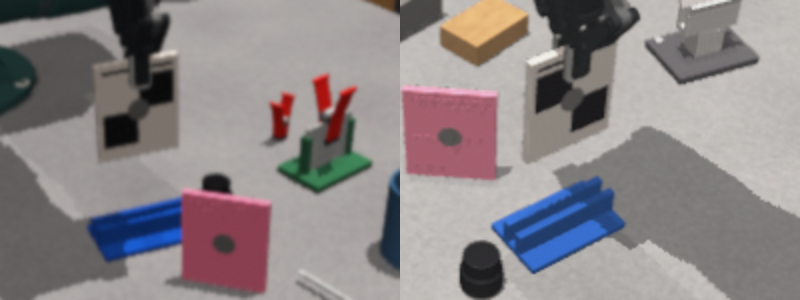

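View pics/w5.png

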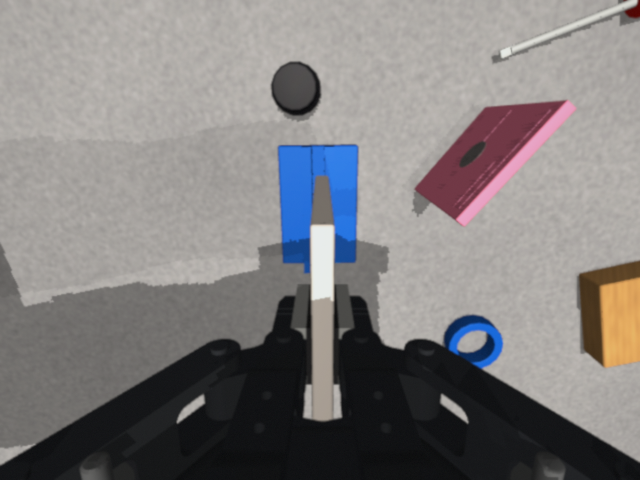

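Run:
```python
from h import *
plan([0.5625,-.293,.215],-.395)
```

```text
turn 0.171 j6 1.70 | shift if before turn [-1.04 13.19 30.39] after [-1.04 18.17 27.7 ]
```

Emit:
drive_tool(
  targets=[0, -1, 0, 0, 0.09, 0, 0, 0, 0, 0.08, 0, 0, 1.5, 2.3, 0, 0, 0, 2.3, 3.5, 0, 0, 0, 2.3, 3.5, 0],
)

```text
t: 6.15
tool_pos: [0.522, -0.0776, 0.2144]
ee_rot: [-0.588, -0.393, 0.588, -0.392]
contact_force: [0.4, 0.4, -1.2]
grip_width: 0.092
```

Emit:
drive_tool(
  targets=[0, 0, 2.3, 3.5, 0, 0, 0, 2.3, 3.5, 0, 0, 0, 2.3, 3.5, 0, 0, 0, 2.3, 3.5, 0, 0, 0, 0, 0, 0],
)

```text
t: 6.65
tool_pos: [0.5537, -0.2455, 0.2133]
ee_rot: [-0.588, -0.392, 0.589, -0.391]
contact_force: [-1.1, 1.6, -2.7]
grip_width: 0.089
```

Run:
```python
from h import *
st()
plan([0.5625,-.293,.215],-.395)
```

```text
t 6.65 tcp [ 0.5537 -0.2455  0.2133] yawY(deg from world x)-22.79 xax [-0.002  0.    -1.   ] F [-1.1  1.6 -2.7] T [0.02 0.03 0.04] w 0.089
turn -0.003 j6 1.42 | shift if before turn [-0.17  2.65  4.04] after [-0.17  2.64  4.04]
```

Emit:
drive_tool(
  targets=[0, 0, 1.3, 2, 0, 0, 0, 1.3, 2, 0, 0, 0, 0, 0, 0],
)

```text
t: 6.95
tool_pos: [0.5621, -0.29, 0.2138]
ee_rot: [-0.588, -0.393, 0.589, -0.391]
contact_force: [-0.9, 0.5, -2.7]
grip_width: 0.092
```

Run:
```python
from h import *
import pickle
st()
plan([0.5625,-.293,.215],-.395)
for n in ['wrist','scene','side']:
    p=snap(n,n+'6.png');pickle.dump(p,open(n+'6.pkl','wb'))
a=cv2.imread('pics/scene6.png')[230:350,110:270];b=cv2.imread('pics/side6.png')[100:220,340:500]
cv2.imwrite('pics/c6.png',np.hstack([cv2.resize(a,(400,300),interpolation=cv2.INTER_CUBIC),cv2.resize(b,(400,300),interpolation=cv2.INTER_CUBIC)]))
```

```text
t 6.95 tcp [ 0.5621 -0.29    0.2138] yawY(deg from world x)-22.67 xax [-0.002  0.001 -1.   ] F [-0.9  0.5 -2.7] T [ 0.04 -0.01 -0.03] w 0.092
turn -0.001 j6 1.36 | shift if before turn [-0.12  0.15  0.26] after [-0.12  0.15  0.26]
```

View pics/c6.png

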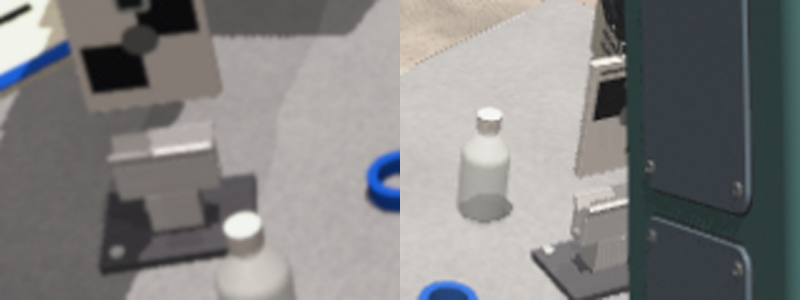

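View pics/wrist6.png

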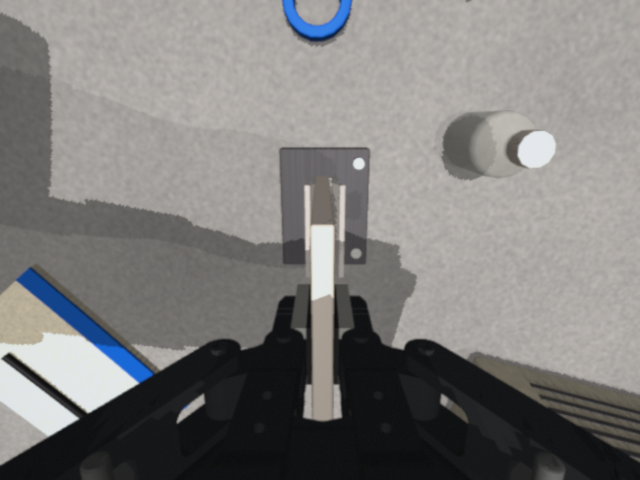

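Run:
```python
from h import *
import pickle
p=pickle.load(open('wrist6.pkl','rb'))
d=cv2.imread('pics/wrist6.png');cv2.imwrite('pics/c7.png',cv2.resize(d[140:290,270:380],None,fx=4,fy=4,interpolation=cv2.INTER_CUBIC))
o,M=toolstate();T=o['tool_pos'];ax=M[:,1]*[1,1,0];ay=-M[:,2]*[1,1,0]
b=T+[0,0,-.098]
for z in (0,.110):
  print('card',z,np.round(proj(p,[b+ay*.045+sx*.004*ax+[0,0,z] for sx in(-1,1)]),1).tolist())
s=np.array([.5615,-.293,0])
a=-.395;sx=np.array([np.cos(a),np.sin(a),0]);sy=np.array([-np.sin(a),np.cos(a),0])
print('base',np.round(proj(p,[s+sx*.04*i+sy*.055*j+[0,0,.01] for i in(-1,1) for j in(1,-1)]),1).tolist())
print('lip far',np.round(proj(p,[s+sx*.01*i+sy*.035*j+[0,0,.084] for i in(-1,1) for j in(1,-1)]),1).tolist())
```

```text
card 0 [[314.6, 170.0], [328.0, 170.0]]
card 0.11 [[307.2, 216.0], [332.6, 215.9]]
base [[278.0, 148.6], [282.3, 265.6], [369.7, 148.4], [365.4, 265.5]]
lip far [[309.8, 186.0], [310.9, 278.1], [338.4, 185.9], [337.4, 278.1]]
```

View pics/c7.png

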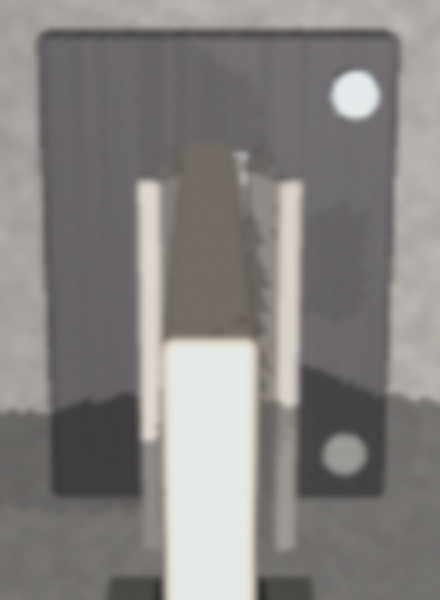

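Card and slot line up to about 0.5 mm across, and the card centre is about right along the slot. Lowering.

Emit:
drive_tool(
  targets=[0, 1.5, 0.05, 0, 0, 0, 1.5, 0, 0, 0, 0, 1, 0, 0, 0, 0, 1, 0, 0, 0, 0, 0, 0, 0, 0],
)

```text
t: 7.6
tool_pos: [0.5627, -0.2879, 0.1648]
ee_rot: [-0.588, -0.393, 0.588, -0.392]
contact_force: [2.0, -0.0, -2.2]
grip_width: 0.09
```

Run:
```python
from h import *
st()
snap('wrist','w8.png');snap('scene','s8.png')
a=cv2.imread('pics/s8.png')[230:350,110:270];b=cv2.imread('pics/w8.png')[120:300,200:440]
cv2.imwrite('pics/c8.png',np.hstack([cv2.resize(a,(400,300),interpolation=cv2.INTER_CUBIC),cv2.resize(b,(400,300),interpolation=cv2.INTER_CUBIC)]))
```

```text
t 7.60 tcp [ 0.5627 -0.2879  0.1648] yawY(deg from world x)-22.55 xax [-0.     0.001 -1.   ] F [ 2.  -0.  -2.2] T [-0.22 -0.79 -0.04] w 0.090
```

View pics/c8.png

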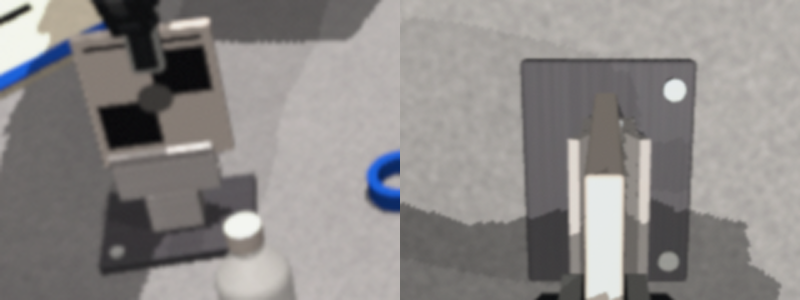

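Emit:
drive_tool(
  targets=[0, 0, 0.08, 0, 0, 0, 0.7, 0, 0, 0, 0, 0.5, 0, 0, 0, 0, 0, 0, 0, 0],
)

```text
t: 8.1
tool_pos: [0.5631, -0.2885, 0.1527]
ee_rot: [-0.588, -0.393, 0.588, -0.392]
contact_force: [-0.2, 0.1, -1.0]
grip_width: 0.088
```

Run:
```python
from h import *
st()
```

```text
t 8.10 tcp [ 0.5631 -0.2885  0.1527] yawY(deg from world x)-22.58 xax [-0.001  0.001 -1.   ] F [-0.2  0.1 -1. ] T [0.01 0.02 0.01] w 0.088
```

No lateral load now. Down slowly to the floor.

Emit:
drive_tool(
  targets=[0, 0.3, 0, 0, 0, 0, 0.2, 0, 0, 0, 0, 0, 0, 0, 0],
)

```text
t: 8.4
tool_pos: [0.5634, -0.2887, 0.1484]
ee_rot: [-0.588, -0.393, 0.588, -0.392]
contact_force: [0.8, -0.5, -1.3]
grip_width: 0.088
```

Run:
```python
from h import *
st()
```

```text
t 8.40 tcp [ 0.5634 -0.2887  0.1484] yawY(deg from world x)-22.58 xax [-0.  0. -1.] F [ 0.8 -0.5 -1.3] T [-0.01  0.06  0.02] w 0.088
```

Emit:
drive_tool(
  targets=[0, 0.15, 0, 0, 0, 0, 0.15, 0, 0, 0, 0, 0, 0, 0, 0],
)

```text
t: 8.7
tool_pos: [0.564, -0.289, 0.1478]
ee_rot: [0.589, 0.392, -0.588, 0.393]
contact_force: [-3.9, 3.3, 20.1]
grip_width: 0.091
```

Run:
```python
from h import *
st()
```

```text
t 8.70 tcp [ 0.564  -0.289   0.1478] yawY(deg from world x)-22.57 xax [ 0.002 -0.002 -1.   ] F [-3.9  3.3 20.1] T [0.79 1.08 0.01] w 0.091
```

Floor contact at TCP z 0.1478, against 0.148 expected. Release.

Emit:
drive_tool(
  targets=[0, -0.2, 0, 0, 0, 0.25, 0, 0, 0, 0, 0.6, 0, 0, 0, 0, 1, 0, 0, 0, 0, 1, 0, 0, 0, 0],
)

```text
t: 9.2
tool_pos: [0.5635, -0.2887, 0.1475]
ee_rot: [-0.588, -0.393, 0.588, -0.392]
contact_force: [-0.7, 0.4, -0.3]
grip_width: 0.752
```

Emit:
drive_tool(
  targets=[1, 0, 0, 0, 0, 1, 0, 0, 0, 0, 1, -2, 0, 0, 0, 1, -3, 0, 0, 0, 1, -4, 0, 0, 0],
)

```text
t: 9.7
tool_pos: [0.5629, -0.2883, 0.2376]
ee_rot: [-0.588, -0.393, 0.589, -0.392]
contact_force: [0.8, -0.4, -0.1]
grip_width: 0.999
```

Emit:
drive_tool(
  targets=[1, -3, 0, 0, 0, 1, 0, 0, 0, 0],
)

```text
t: 9.9
tool_pos: [0.5645, -0.2894, 0.2718]
ee_rot: [0.589, 0.39, -0.587, 0.394]
contact_force: [-1.1, -0.7, -0.6]
grip_width: 1.004
```

Run:
```python
from h import *
import pickle
st()
for n in ['wrist','scene']:
    p=snap(n,n+'9.png');pickle.dump(p,open(n+'9.pkl','wb'))
a=cv2.imread('pics/scene9.png')[230:350,110:270];b=cv2.imread('pics/wrist9.png')[90:390,120:520]
cv2.imwrite('pics/c9.png',np.hstack([cv2.resize(a,(400,300),interpolation=cv2.INTER_CUBIC),cv2.resize(b,(400,300),interpolation=cv2.INTER_CUBIC)]))
```

```text
t 9.90 tcp [ 0.5645 -0.2894  0.2718] yawY(deg from world x)-22.57 xax [ 0.005 -0.003 -1.   ] F [-1.1 -0.7 -0.6] T [0.02 0.   0.02] w 1.004
```

View pics/c9.png

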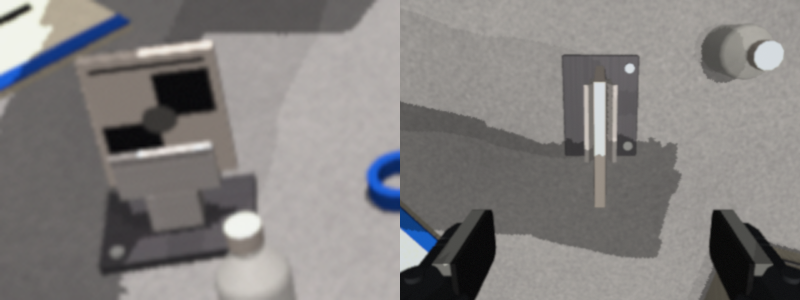

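View pics/wrist9.png

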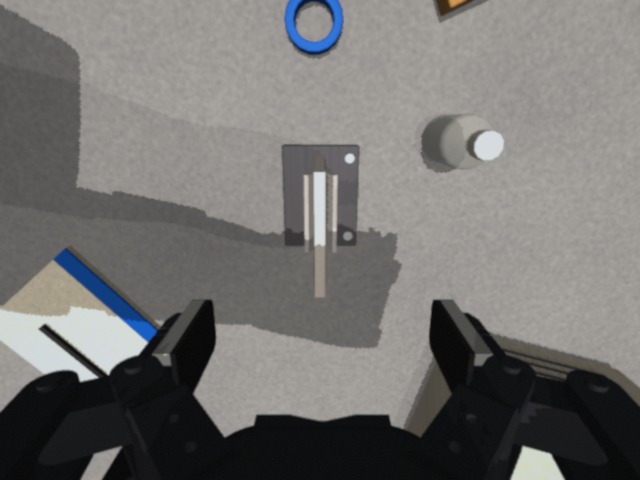

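The card stands upright between the lips (wrist columns 314-326, rows 171-298). I'll measure its top edge for the final pose.

Run:
```python
from h import *
import pickle
p=pickle.load(open('wrist9.pkl','rb'))
d=cv2.imread('pics/wrist9.png');cv2.imwrite('pics/c10.png',cv2.resize(d[140:310,270:370],None,fx=4,fy=4,interpolation=cv2.INTER_CUBIC)[:600])
P=np.array([atz(p,c,.160)[:2] for c in [(314,171.5),(326.3,171.5),(314.5,298),(325.5,298)]]);print(np.round(P,4),P.mean(0))
for a,b in [(0,2),(1,3),(0,1)]:
  e=P[a]-P[b];print(np.linalg.norm(e),np.arctan(e[0]/e[1]))
B=np.array([atz(p,c,.01)[:2] for c in [(281.5,144.5),(359,144.5),(285,246),(356.5,246)]]);print(B.mean(0))
plan([.505,.22,.272],0.05)
plan([.505,.22,.272],0.0)
```

```text
[[ 0.5768 -0.2466]
 [ 0.5841 -0.2496]
 [ 0.542  -0.3294]
 [ 0.5493 -0.3324]] [ 0.5630493  -0.28950278]
0.08984216982120502 0.3974979597497439
0.08986059682792982 0.39785732546779357
0.007884039118444885 -1.175129089847948
[ 0.56242595 -0.29252357]
turn -0.444 j6 1.36 | shift if before turn [ -0.45 -24.95 -44.74] after [ -0.45  -3.32 -51.12]
turn -0.394 j6 1.36 | shift if before turn [ -0.45 -24.95 -44.74] after [ -0.45  -5.87 -50.89]
```

View pics/c10.png

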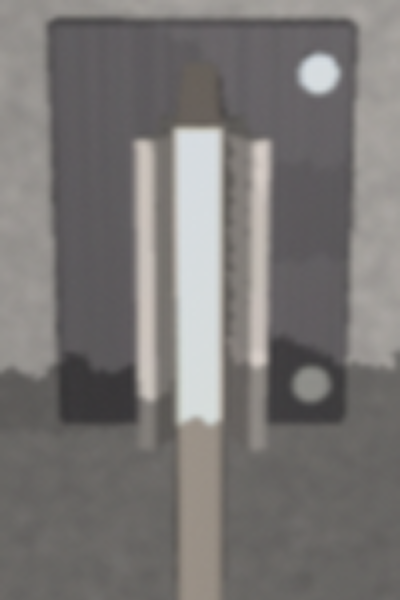

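Emit:
drive_tool(
  targets=[1, 0, 0, 0, -0.14, 1, 0, 0, 0, -0.14, 1, 0, 0, 0, -0.14, 1, 0, -0.4, -3, 0, 1, 0, -0.4, -4.9, 0],
)

```text
t: 10.5
tool_pos: [0.5529, -0.2107, 0.2655]
ee_rot: [0.494, 0.507, -0.494, 0.505]
contact_force: [1.0, 0.4, 1.0]
grip_width: 0.995
```

Emit:
drive_tool(
  targets=[1, 0, -0.4, -4.9, 0, 1, 0, -0.4, -4.9, 0, 1, 0, -0.4, -4.9, 0, 1, 0, -0.4, -4.9, 0, 1, 0, -0.4, -4.9, 0],
)

```text
t: 11.0
tool_pos: [0.5259, 0.0363, 0.2665]
ee_rot: [0.493, 0.507, -0.494, 0.506]
contact_force: [1.4, -0.6, -0.1]
grip_width: 1.002
```

Emit:
drive_tool(
  targets=[1, 0, -0.4, -4.9, 0, 1, 0, -0.4, -4.9, 0, 1, 0, -0.4, -3, 0, 1, 0, -0.4, -2.5, 0, 1, 0, 0, 0, 0],
)

```text
t: 11.5
tool_pos: [0.5059, 0.1894, 0.2664]
ee_rot: [0.492, 0.508, -0.493, 0.507]
contact_force: [0.1, -1.0, 0.2]
grip_width: 0.997
```

Run:
```python
from h import *
import pickle
st()
p=snap('wrist','w11.png');pickle.dump(p,open('w11.pkl','wb'))
```

```text
t 11.50 tcp [0.5059 0.1894 0.2664] yawY(deg from world x)1.67 xax [-0.002  0.    -1.   ] F [ 0.1 -1.   0.2] T [ 0.01  0.02 -0.  ] w 0.997
```

View pics/w11.png

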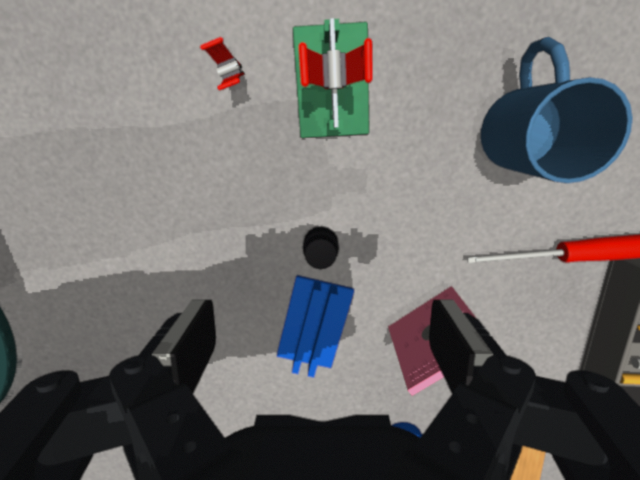

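The large clip is on the green rail at (335,62), handles at columns 300-372, set off-centre on the blade. The small loose clip is at (225,65). I'll enlarge.

Run:
```python
import cv2
d=cv2.imread('pics/w11.png');cv2.imwrite('pics/c12.png',cv2.resize(d[10:145,190:390],None,fx=4,fy=4,interpolation=cv2.INTER_CUBIC))
```

```text
(no output)
```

View pics/c12.png

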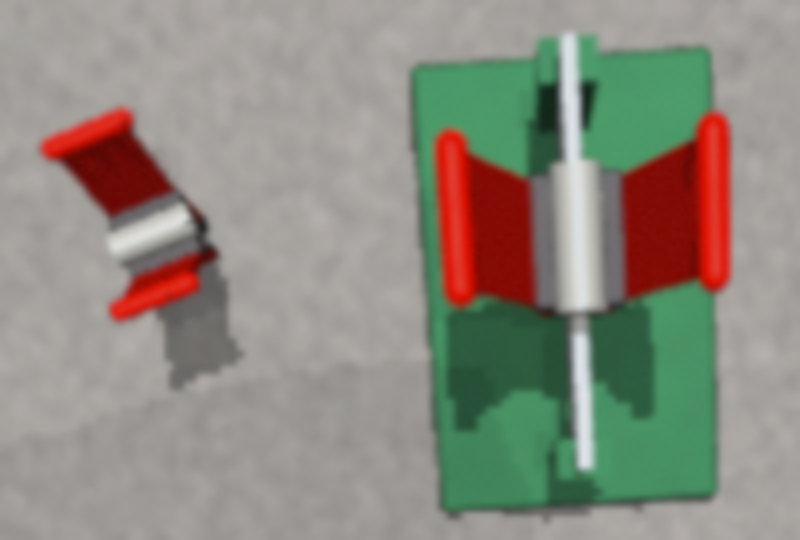

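Run:
```python
from h import *
import pickle
p=pickle.load(open('w11.pkl','rb'))
f=lambda u,v:(190+u/4,10+v/4)
H=np.array([atz(p,f(*c),.116)[:2] for c in [(450,133),(461,303),(713,115),(713,288)]])
print(np.round(H,4),H.mean(0))
for a,b in [(0,1),(2,3)]:
  e=H[a]-H[b];print(np.linalg.norm(e),np.arctan(e[0]/e[1]))
e=(H[2]+H[3]-H[0]-H[1])/2;print('x axis',np.linalg.norm(e),np.arctan2(e[1],e[0]))
O=[atz(p,f(*c),.116)[:2] for c in [(440,218),(730,202)]];print(np.linalg.norm(O[0]-O[1]),np.mean(O,0))
B=np.array([atz(p,f(*c),.07)[:2] for c in [(568,35),(585,467)]]);e=B[0]-B[1];print('blade',B,np.linalg.norm(e),np.arctan(e[0]/e[1]))
C=[atz(p,f(*c),.083)[:2] for c in [(553,162),(597,162),(557,310),(605,308)]];print('core',np.mean(C,0))
c=H.mean(0)
plan([c[0],c[1],.20],0.06)
```

```text
[[0.4885 0.3139]
 [0.4907 0.2876]
 [0.5324 0.3178]
 [0.5343 0.2912]] [0.51145684 0.30260439]
0.026404035585070224 -0.08356813621523813
0.02665625926760827 -0.06848077686688817
x axis 0.04396518507094894 0.08495622244217445
0.049504974323843216 [0.51156423 0.30279661]
blade [[0.50844861 0.33935362]
 [0.51492981 0.26015781]] 0.07946057765470839 -0.0816556177815415
core [0.5114277  0.30259989]
turn -0.032 j6 1.75 | shift if before turn [  6.64   0.86 -11.44] after [  6.64   1.22 -11.41]
```

Emit:
drive_tool(
  targets=[1, 0, 0, 0, -0.05, 1, 1, 0.4, -4, 0, 1, 2, 0.5, -4, 0, 1, 2, 0.5, -3.4, 0, 1, 0, 0, 0, 0],
  squeeze=30,
)

```text
t: 12.05
tool_pos: [0.5115, 0.3034, 0.214]
ee_rot: [0.479, 0.52, -0.482, 0.518]
contact_force: [-1.0, -0.9, -0.8]
grip_width: 0.995
```

Run:
```python
from h import *
import pickle
st()
p=snap('wrist','w13.png');pickle.dump(p,open('w13.pkl','wb'))
plan([.512,.3027,.115],0.08)
```

```text
t 12.05 tcp [0.5115 0.3034 0.214 ] yawY(deg from world x)4.47 xax [-0.005 -0.001 -1.   ] F [-1.  -0.9 -0.8] T [-0.05  0.03  0.01] w 0.995
turn -0.003 j6 1.89 | shift if before turn [10.05  0.06 -0.09] after [10.05  0.06 -0.09]
```

View pics/w13.png

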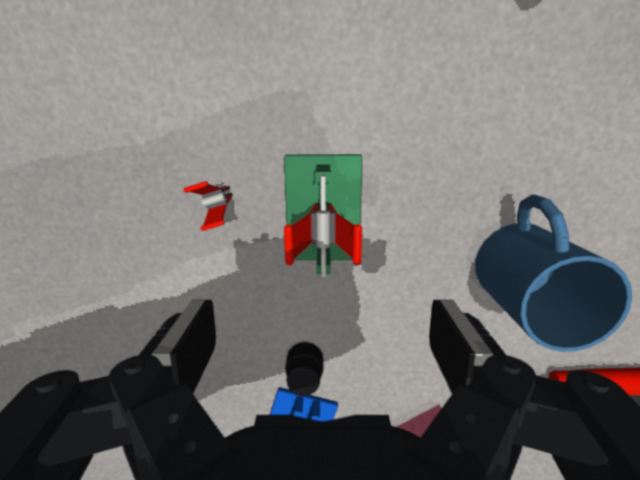

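Run:
```python
from h import *
import pickle
p=pickle.load(open('w13.pkl','rb'))
H=np.array([atz(p,c,.116)[:2] for c in [(289,226),(291,263),(359,226),(357,263)]]);print(np.round(H,4),H.mean(0))
```

```text
[[0.4889 0.3138]
 [0.4914 0.2888]
 [0.533  0.3172]
 [0.5343 0.2922]] [0.51189995 0.30297777]
```

Emit:
drive_tool(
  targets=[1, 3, 0, 0, 0, 1, 3, 0, 0, 0, 1, 2.5, 0, 0, 0, 1, 1.4, 0, 0, 0, 1, 0, 0, 0, 0],
)

```text
t: 12.6
tool_pos: [0.5118, 0.2998, 0.1173]
ee_rot: [0.48, 0.519, -0.482, 0.518]
contact_force: [-0.6, 0.3, -0.1]
grip_width: 0.998
```

Run:
```python
from h import *
import pickle
st()
p=snap('wrist','w14.png');snap('scene','s14.png');snap('side','d14.png')
plan([.512,.3027,.115],0.08)
a=cv2.imread('pics/s14.png')[130:250,330:490];b=cv2.imread('pics/d14.png')[280:400,160:320]
cv2.imwrite('pics/c14.png',np.hstack([cv2.resize(a,(400,300),interpolation=cv2.INTER_CUBIC),cv2.resize(b,(400,300),interpolation=cv2.INTER_CUBIC)]))
```

```text
t 12.60 tcp [0.5118 0.2998 0.1173] yawY(deg from world x)4.26 xax [-0.003 -0.001 -1.   ] F [-0.6  0.3 -0.1] T [-0.   -0.    0.05] w 0.998
turn -0.005 j6 1.89 | shift if before turn [ 0.48 -0.09 -0.17] after [ 0.48 -0.09 -0.17]
```

View pics/c14.png

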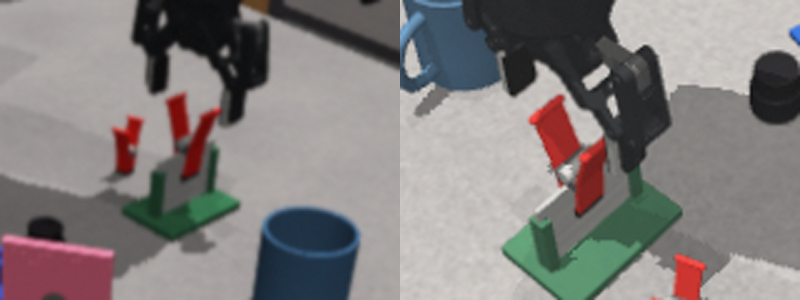

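View pics/w14.png

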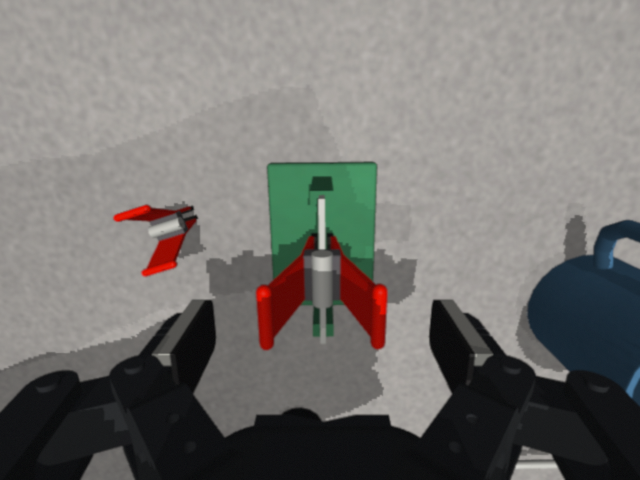

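Emit:
drive_tool(
  targets=[1, 0.2, 0, -0.2, 0, 1, 0, 0, -0.05, 0, 0.5, 0, 0, 0, 0, 0.4, 0, 0, 0, 0, 0.4, 0, 0, 0, 0],
  squeeze=35,
)

```text
t: 13.25
tool_pos: [0.5125, 0.3044, 0.1171]
ee_rot: [0.481, 0.519, -0.48, 0.519]
contact_force: [0.8, 0.2, 15.4]
grip_width: 0.514
```

Run:
```python
from h import *
st()
p=snap('wrist','w15.png');snap('scene','s15.png')
```

```text
t 13.25 tcp [0.5125 0.3044 0.1171] yawY(deg from world x)4.36 xax [ 0.001  0.    -1.   ] F [ 0.8  0.2 15.4] T [-0.01 -0.27  0.01] w 0.514
```

View pics/w15.png

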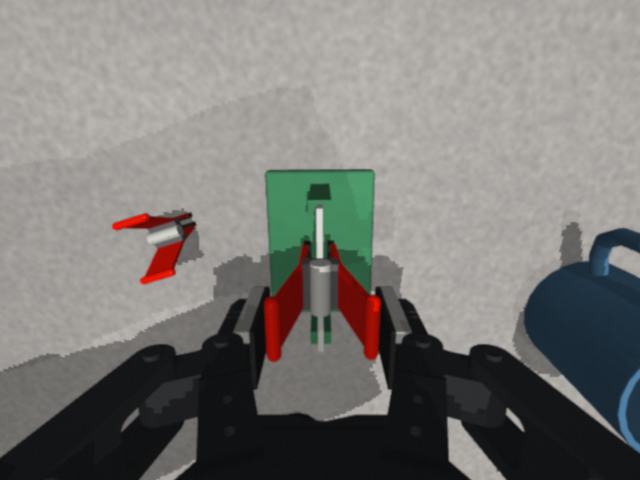

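Emit:
drive_tool(
  targets=[0.3, -0.2, 0, 0, 0, 0.1, -0.1, 0, 0, 0, 0, 0, 0, 0, 0, 0, 0, 0, 0, 0],
)

```text
t: 13.75
tool_pos: [0.5123, 0.3042, 0.1199]
ee_rot: [0.481, 0.519, -0.481, 0.519]
contact_force: [0.1, -0.6, 5.3]
grip_width: 0.259
```

Run:
```python
from h import *
st()
p=snap('wrist','w16.png');snap('scene','s16.png');snap('side','d16.png')
a=cv2.imread('pics/s16.png')[130:250,330:490];b=cv2.imread('pics/d16.png')[280:400,160:320]
cv2.imwrite('pics/c16.png',np.hstack([cv2.resize(a,(400,300),interpolation=cv2.INTER_CUBIC),cv2.resize(b,(400,300),interpolation=cv2.INTER_CUBIC)]))
```

```text
t 13.75 tcp [0.5123 0.3042 0.1199] yawY(deg from world x)4.36 xax [ 0.  0. -1.] F [ 0.1 -0.6  5.3] T [-0.04 -0.03  0.01] w 0.259
```

View pics/w16.png

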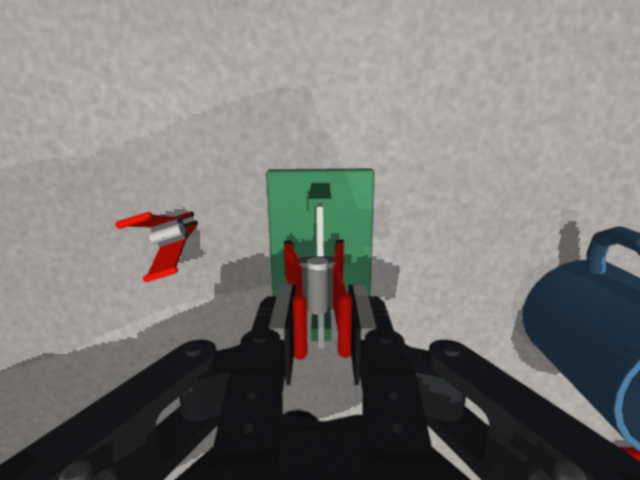

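View pics/c16.png

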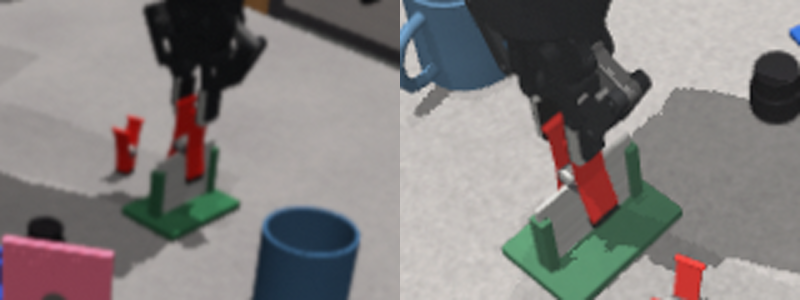

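Emit:
drive_tool(
  targets=[0, -0.5, 0, 0, 0, 0, -1, 0, 0, 0, 0, -1.5, 0, 0, 0, 0, -2, 0, 0, 0, 0, 0, 0, 0, 0],
)

```text
t: 14.4
tool_pos: [0.5131, 0.3046, 0.1725]
ee_rot: [0.482, 0.518, -0.479, 0.519]
contact_force: [0.5, 0.4, -1.3]
grip_width: 0.257
```

Emit:
drive_tool(
  targets=[0, -2, 0, 0, 0, 0, -2, 0, 0, 0, 0, -2.5, 0, 0, 0, 0, -2.5, 0, 0, 0, 0, 0, 0, 0, 0],
)

```text
t: 14.9
tool_pos: [0.513, 0.3046, 0.2624]
ee_rot: [0.482, 0.518, -0.479, 0.519]
contact_force: [-0.5, 1.1, -1.6]
grip_width: 0.254
```

Run:
```python
from h import *
import pickle
st()
for n in ['wrist','scene','side']:
    p=snap(n,n+'17.png');pickle.dump(p,open(n+'17.pkl','wb'))
a=cv2.imread('pics/scene17.png')[90:210,330:490];b=cv2.imread('pics/side17.png')[220:340,160:320]
cv2.imwrite('pics/c17.png',np.hstack([cv2.resize(a,(400,300),interpolation=cv2.INTER_CUBIC),cv2.resize(b,(400,300),interpolation=cv2.INTER_CUBIC)]))
```

```text
t 14.90 tcp [0.513  0.3046 0.2624] yawY(deg from world x)4.36 xax [ 0.004  0.002 -1.   ] F [-0.5  1.1 -1.6] T [-0.02 -0.03  0.01] w 0.254
```

View pics/wrist17.png

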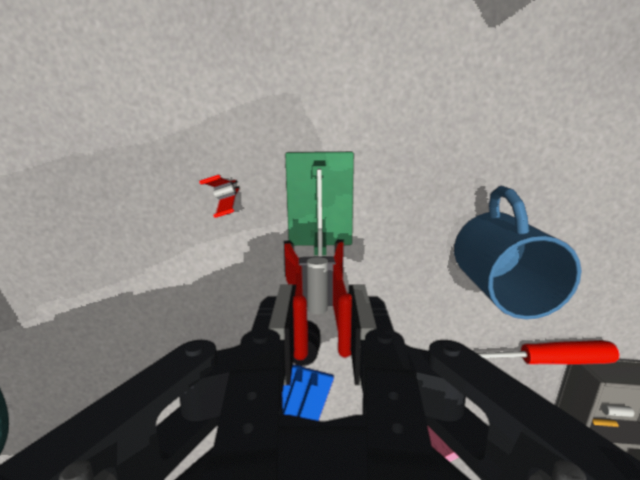

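View pics/c17.png

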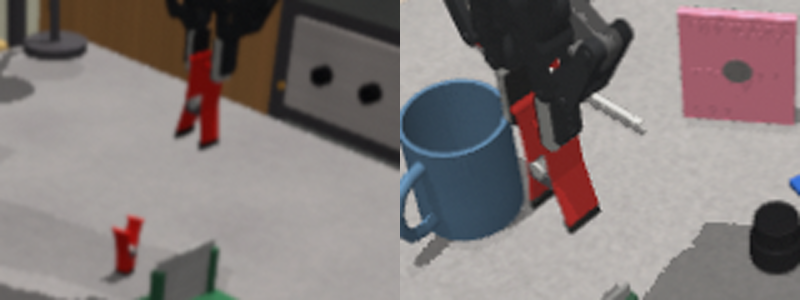

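Clip is up, jaws wide open, unmoved in the fingers. Now turn and carry it to the stand.

Emit:
drive_tool(
  targets=[0, -1, 0, 0, 0.12, 0, -1.5, 0, 0, 0.12, 0, -1, 0, 0, 0.12, 0, 0, 0, 0, 0.11, 0, 0, 0, 0, 0],
)

```text
t: 15.55
tool_pos: [0.512, 0.3041, 0.2937]
ee_rot: [-0.588, -0.392, 0.589, -0.392]
contact_force: [-0.1, 0.4, -1.1]
grip_width: 0.254
```

Run:
```python
from h import *
st()
plan([.5635,-.2887,.297],-.394)
```

```text
t 15.55 tcp [0.512  0.3041 0.2937] yawY(deg from world x)-22.67 xax [-0.001 -0.001 -1.   ] F [-0.1  0.4 -1.1] T [-0.01  0.01  0.04] w 0.254
turn -0.002 j6 2.37 | shift if before turn [-0.3  27.6  52.71] after [-0.3  27.51 52.76]
```

Emit:
drive_tool(
  targets=[0, 0, 1, 2, 0, 0, 0, 1.6, 3.1, 0, 0, 0, 1.6, 3.1, 0, 0, 0, 1.6, 3.1, 0, 0, 0, 1.6, 3.1, 0],
)

```text
t: 16.05
tool_pos: [0.5248, 0.1415, 0.2937]
ee_rot: [-0.587, -0.394, 0.588, -0.393]
contact_force: [0.5, 0.6, -0.9]
grip_width: 0.252
```

Emit:
drive_tool(
  targets=[0, 0, 1.6, 3.1, 0, 0, 0, 1.6, 3.1, 0, 0, 0, 1.6, 3.1, 0, 0, 0, 1.6, 3.1, 0, 0, 0, 1.6, 3.1, 0],
)

```text
t: 16.55
tool_pos: [0.5392, -0.0324, 0.2937]
ee_rot: [-0.587, -0.394, 0.588, -0.393]
contact_force: [0.2, 0.3, -1.4]
grip_width: 0.257
```

Emit:
drive_tool(
  targets=[0, 0, 1.6, 3.1, 0, 0, 0, 1.6, 3.1, 0, 0, 0, 1.6, 3.1, 0, 0, 0, 1, 2, 0, 0, 0, 0, 0, 0],
)

```text
t: 17.05
tool_pos: [0.5496, -0.16, 0.2932]
ee_rot: [-0.588, -0.393, 0.589, -0.392]
contact_force: [-0.4, 0.3, -1.6]
grip_width: 0.256
```

Run:
```python
from h import *
st()
plan([.5635,-.2887,.297],-.394)
```

```text
t 17.05 tcp [ 0.5496 -0.16    0.2932] yawY(deg from world x)-22.53 xax [-0.002  0.    -1.   ] F [-0.4  0.3 -1.6] T [0.11 0.03 0.01] w 0.256
turn 0.001 j6 1.54 | shift if before turn [-0.39  6.22 11.35] after [-0.39  6.23 11.35]
```

Emit:
drive_tool(
  targets=[0, 0, 1.6, 3, 0, 0, 0, 1.6, 3, 0, 0, 0, 1.6, 3, 0, 0, 0, 1.4, 2.3, 0, 0, 0, 0, 0, 0],
)

```text
t: 17.55
tool_pos: [0.5637, -0.2879, 0.293]
ee_rot: [-0.588, -0.393, 0.588, -0.392]
contact_force: [-0.4, 0.2, -1.9]
grip_width: 0.259
```

Run:
```python
from h import *
import pickle
st()
plan([.5635,-.2887,.297],-.394)
for n in ['wrist','scene','side']:
    p=snap(n,n+'20.png');pickle.dump(p,open(n+'20.pkl','wb'))
a=cv2.imread('pics/scene20.png')[160:310,90:290];b=cv2.imread('pics/side20.png')[60:210,320:520]
cv2.imwrite('pics/c20.png',np.hstack([cv2.resize(a,(400,300),interpolation=cv2.INTER_CUBIC),cv2.resize(b,(400,300),interpolation=cv2.INTER_CUBIC)]))
```

```text
t 17.55 tcp [ 0.5637 -0.2879  0.293 ] yawY(deg from world x)-22.53 xax [-0.002  0.001 -1.   ] F [-0.4  0.2 -1.9] T [ 0.04 -0.03  0.05] w 0.259
turn 0.001 j6 1.36 | shift if before turn [-0.4   0.01  0.08] after [-0.4   0.01  0.08]
```

View pics/wrist20.png

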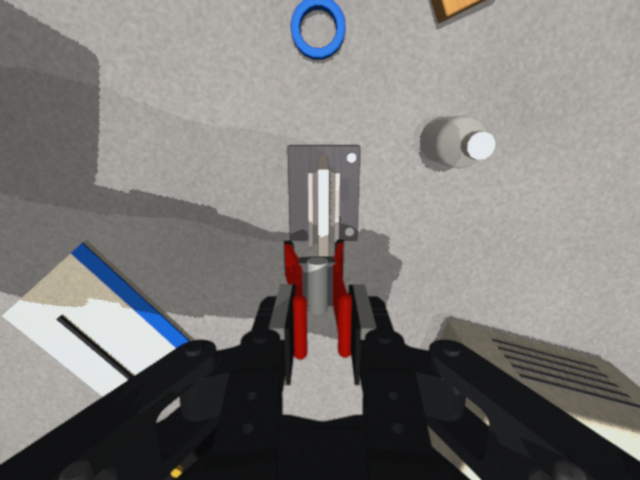

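View pics/c20.png

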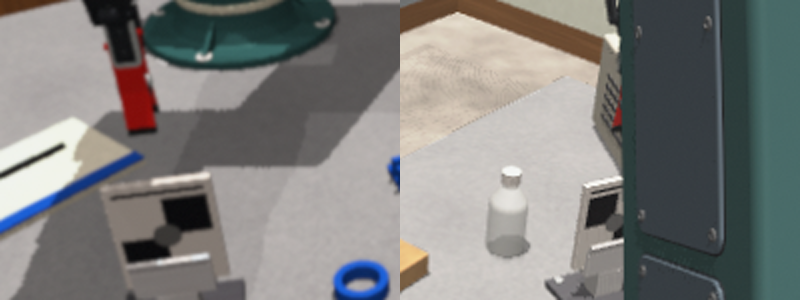

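Run:
```python
import cv2
d=cv2.imread('pics/wrist20.png');cv2.imwrite('pics/c21.png',cv2.resize(d[150:370,250:390],None,fx=3.6,fy=3.6,interpolation=cv2.INTER_CUBIC)[:600])
cv2.imwrite('pics/c21.png',cv2.resize(d[160:370,250:390],(400,600),interpolation=cv2.INTER_CUBIC))
```

```text
(no output)
```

View pics/c21.png

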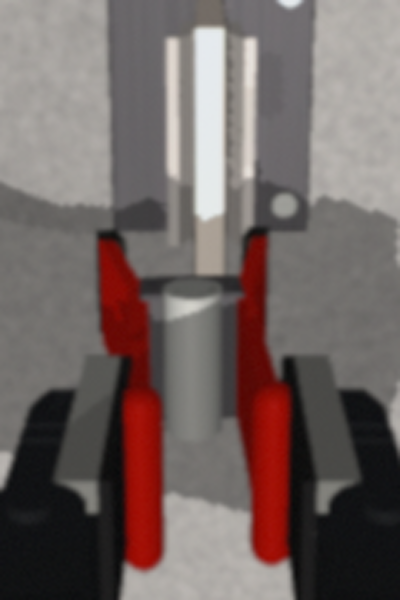

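Run:
```python
from h import *
import pickle
p=pickle.load(open('wrist20.pkl','rb'))
o,M=toolstate();T=o['tool_pos'];ax=M[:,1]
f=lambda u,v:(250+u/2.857,160+v/2.857)
def q(n,u,v,z):
    X=atz(p,f(u,v),z);d=X-T;print(n,np.round(f(u,v),1),'tool y mm %.1f'%(1e3*d@M[:,1]),'tool z mm %.1f'%(1e3*d@M[:,2]))
t=T[2]
for n,u,v,z in [('Ltip in',125,235,t-.08),('Rtip in',247,235,t-.08),('core L',140,285,t-.04),('core R',240,285,t-.04),('hand L',125,480,t+.002),('hand R',290,480,t+.002),('hand top',143,390,t+.002),('hand bot',143,565,t+.002),('card',192,30,.16),('card',225,30,.16),('padL',131,370,t-.017),('padR',283,370,t-.017)]: q(n,u,v,z)
print(R.from_quat(p['orientation']).as_matrix().T@M, M.T@(np.array(p['eye'])-T))
```

```text
Ltip in [293.8 242.3] tool y mm -16.0 tool z mm -4.9
Rtip in [336.5 242.3] tool y mm 9.0 tool z mm -4.9
core L [299.  259.8] tool y mm -10.4 tool z mm -9.6
core R [334.  259.8] tool y mm 6.3 tool z mm -9.5
hand L [293.8 328. ] tool y mm -10.0 tool z mm 1.6
hand R [351.5 328. ] tool y mm 11.7 tool z mm 1.6
hand top [300.1 296.5] tool y mm -7.4 tool z mm -11.5
hand bot [300.1 357.8] tool y mm -7.9 tool z mm 14.6
card [317.2 170.5] tool y mm -2.8 tool z mm -39.5
card [328.8 170.5] tool y mm 5.2 tool z mm -39.4
padL [295.9 289.5] tool y mm -10.4 tool z mm -5.1
padR [349.1 289.5] tool y mm 12.0 tool z mm -5.1
[[ 9.68502920e-04  9.99997230e-01  2.14515562e-03]
 [ 2.97176163e-01  1.76042863e-03 -9.54821046e-01]
 [-9.54822177e-01  1.56223609e-03 -2.97173635e-01]] [-0.12381697  0.00091739 -0.07358173]
```

Mouth centre sits 4.7 mm to the -y side of the card plane, because the clip leans about 0.055 rad in the fingers. I'll shift +y by 0.47 cm and lower partway.

Emit:
drive_tool(
  targets=[0, 0, 0.3, 0, 0, 0, 1, 0.17, 0, 0, 0, 1.5, 0, 0, 0, 0, 1, 0, 0, 0, 0, 0, 0, 0, 0],
)

```text
t: 18.2
tool_pos: [0.5676, -0.2868, 0.2581]
ee_rot: [-0.588, -0.393, 0.588, -0.392]
contact_force: [0.3, -0.5, 0.2]
grip_width: 0.259
```

Run:
```python
from h import *
import pickle
st()
for n in ['wrist','scene']:
    p=snap(n,n+'22.png');pickle.dump(p,open(n+'22.pkl','wb'))
a=cv2.imread('pics/scene22.png')[190:310,110:270];b=cv2.imread('pics/wrist22.png')[160:370,250:390]
cv2.imwrite('pics/c22.png',np.hstack([cv2.resize(b,(400,600),interpolation=cv2.INTER_CUBIC),cv2.resize(a,(400,600),interpolation=cv2.INTER_CUBIC)]))
```

```text
t 18.20 tcp [ 0.5676 -0.2868  0.2581] yawY(deg from world x)-22.54 xax [-0.002  0.001 -1.   ] F [ 0.3 -0.5  0.2] T [ 0.03 -0.01 -0.01] w 0.259
```

View pics/c22.png

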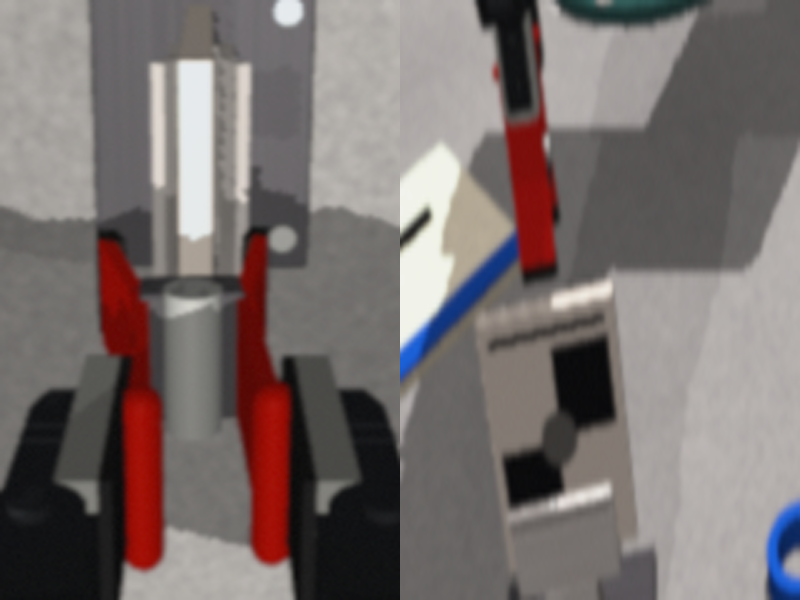

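Run:
```python
from h import *
import pickle
p=pickle.load(open('wrist22.pkl','rb'))
o,M=toolstate();T=o['tool_pos']
f=lambda u,v:(250+u/2.857,160+v/2.857)
def q(n,u,v,z):
    X=atz(p,f(u,v),z);d=X-T;print(n,np.round(f(u,v),1),'tool y mm %.1f'%(1e3*d@M[:,1]),'tool z mm %.1f'%(1e3*d@M[:,2]))
t=T[2]
for n,u,v,z in [('Ltip in',125,235,t-.08),('Rtip in',247,235,t-.08),('card',177.5,62,.16),('card',214,62,.16),('card',178,235,.16),('card',215,235,.16)]: q(n,u,v,z)
```

```text
Ltip in [293.8 242.3] tool y mm -17.9 tool z mm -8.2
Rtip in [336.5 242.3] tool y mm 7.0 tool z mm -8.2
card [312.1 181.7] tool y mm -7.5 tool z mm -40.4
card [324.9 181.7] tool y mm 0.3 tool z mm -40.4
card [312.3 242.3] tool y mm -7.7 tool z mm -1.5
card [325.3 242.3] tool y mm 0.6 tool z mm -1.5
```

Emit:
drive_tool(
  targets=[0, 0, 0.19, 0, 0, 0, 0.8, 0, 0, 0, 0, 0.6, 0, 0, 0, 0, 0, 0, 0, 0],
)

```text
t: 18.7
tool_pos: [0.5695, -0.2881, 0.2446]
ee_rot: [-0.588, -0.393, 0.588, -0.392]
contact_force: [0.0, 0.0, -1.0]
grip_width: 0.256
```

Run:
```python
from h import *
import pickle
st()
for n in ['wrist','scene']:
    p=snap(n,n+'23.png');pickle.dump(p,open(n+'23.pkl','wb'))
a=cv2.imread('pics/scene23.png')[190:310,110:270];b=cv2.imread('pics/wrist23.png')[160:370,250:390]
cv2.imwrite('pics/c23.png',np.hstack([cv2.resize(b,(400,600),interpolation=cv2.INTER_CUBIC),cv2.resize(a,(400,600),interpolation=cv2.INTER_CUBIC)]))
```

```text
t 18.70 tcp [ 0.5695 -0.2881  0.2446] yawY(deg from world x)-22.58 xax [-0.001  0.001 -1.   ] F [ 0.  0. -1.] T [0.04 0.01 0.  ] w 0.256
```

View pics/c23.png

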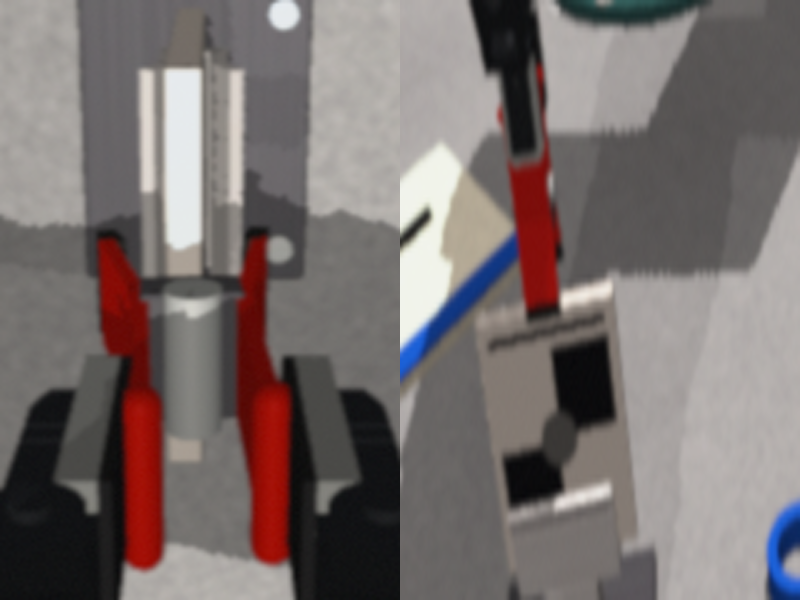

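Emit:
drive_tool(
  targets=[0, 0.5, 0, 0, 0, 0, 0.5, 0, 0, 0, 0, 0.5, 0, 0, 0, 0, 0.4, 0, 0, 0, 0, 0, 0, 0, 0],
)

```text
t: 19.3
tool_pos: [0.5695, -0.2882, 0.226]
ee_rot: [-0.588, -0.393, 0.588, -0.392]
contact_force: [-0.2, -0.1, -1.5]
grip_width: 0.259
```

Run:
```python
from h import *
import pickle
st()
for n in ['wrist','scene','side']:
    p=snap(n,n+'24.png');pickle.dump(p,open(n+'24.pkl','wb'))
a=cv2.imread('pics/scene24.png')[190:310,110:270];b=cv2.imread('pics/wrist24.png')[160:370,250:390]
cv2.imwrite('pics/c24.png',np.hstack([cv2.resize(b,(400,600),interpolation=cv2.INTER_CUBIC),cv2.resize(a,(400,600),interpolation=cv2.INTER_CUBIC)]))
```

```text
t 19.30 tcp [ 0.5695 -0.2882  0.226 ] yawY(deg from world x)-22.58 xax [-0.001  0.001 -1.   ] F [-0.2 -0.1 -1.5] T [ 0.01 -0.03  0.  ] w 0.259
```

View pics/c24.png

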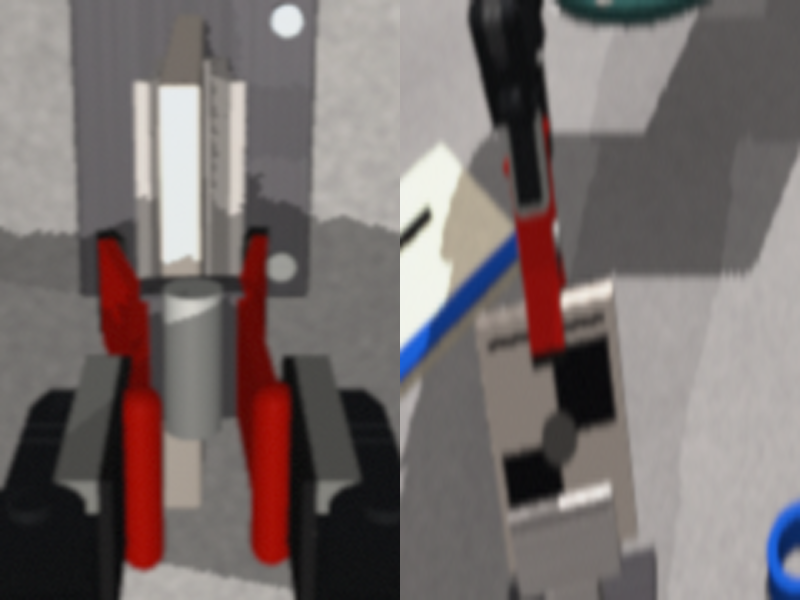

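View pics/side24.png

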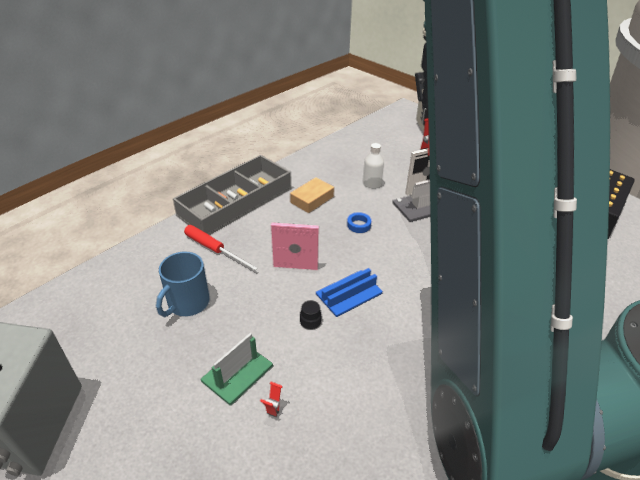

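Run:
```python
from h import *
import pickle
p=pickle.load(open('wrist24.pkl','rb'));S=pickle.load(open('scene24.pkl','rb'))
o,M=toolstate();T=o['tool_pos']
f=lambda u,v:(250+u/2.857,160+v/2.857)
def q(n,u,v,z):
    X=atz(p,f(u,v),z);d=X-T;print(n,'tool y mm %.1f'%(1e3*d@M[:,1]),'tool z mm %.1f'%(1e3*d@M[:,2]))
t=T[2]
for n,u,v,z in [('Ltip in',125,235,t-.08),('Rtip in',247,235,t-.08),('card',159,85,.16),('card',200,85,.16),('cardnear',165,505,.16),('cardnear',201,505,.16)]: q(n,u,v,z)
C=np.array([.5632,-.2892,.160]);ax=M[:,1]*[1,1,0]
ay=-M[:,2]
g=lambda X:[( (x-110)/.4+400,(y-190)/.2) for x,y in proj(S,X)]
print('card top ends, mid',np.round(g([C-ay*.045+ax*.004,C+ay*.045+ax*.004,C+ax*.004]),0).tolist())
for d in (.005,.01,.015,.02,.025):
  print(d,np.round(g([C+ax*.0165-ay*.011-[0,0,d],C+ax*.0165+ay*.011-[0,0,d]]),0).tolist())
```

```text
Ltip in tool y mm -17.6 tool z mm -7.6
Rtip in tool y mm 7.4 tool z mm -7.6
card tool y mm -9.6 tool z mm -41.1
card tool y mm -2.1 tool z mm -41.1
cardnear tool y mm -9.6 tool z mm 47.3
cardnear tool y mm -2.1 tool z mm 47.3
card top ends, mid [[474.0, 322.0], [613.0, 288.0], [544.0, 305.0]]
0.005 [[527.0, 343.0], [561.0, 334.0]]
0.01 [[529.0, 355.0], [563.0, 346.0]]
0.015 [[530.0, 367.0], [564.0, 358.0]]
0.02 [[532.0, 379.0], [565.0, 370.0]]
0.025 [[533.0, 391.0], [567.0, 382.0]]
```

Mouth is centred to about 1 mm across and along the card, 12-14 mm below its top edge, with the jaws on their stop. Let it settle, then hand in.

Emit:
drive_tool(
  targets=[0, 0, 0, 0, 0, 0, 0, 0, 0, 0, 0, 0, 0, 0, 0],
)

```text
t: 19.75
tool_pos: [0.5698, -0.2883, 0.2268]
ee_rot: [0.588, 0.392, -0.588, 0.393]
contact_force: [0.3, 0.1, -1.0]
grip_width: 0.259
```

Run:
```python
from h import *
st(); print(np.abs(robot.get_obs()['qvel']).max())
print(robot.close_job())
```

```text
t 19.75 tcp [ 0.5698 -0.2883  0.2268] yawY(deg from world x)-22.58 xax [ 0. -0. -1.] F [ 0.3  0.1 -1. ] T [-0.06  0.02 -0.08] w 0.259
0.001907613778898526
the job is handed in; nothing more can be done
None
```

I moved the white check card into the aluminium stand and let go of it. I then took the large red clip off its rail and handed in at 19.75 s, still holding it squeezed open around the middle of the card's top edge. No verdict was reported.

**Card:** Its top edge measured 90 mm long at the 160 mm height expected when fully down. It stands upright and square, about 3 mm off centre along the slot.

**Clip:**
- The mouth is about 1 mm from the card's mid-plane and its middle.
- It sits 14 mm below the top edge by the tool's height, and about 12 mm by the scene camera.
- Each jaw clears the card by roughly 8 mm, and I saw no contact load. The measured gap between the jaw tips was about 25 mm.
- The gripper opening was 22 mm, meaning the clip is on its stop, with a 35 N squeeze.

**What was off:**
- The clip leans about 0.055 rad in the fingers, inside the 0.2 limit, so I shifted the tool sideways to centre the mouth.
- The card brushed a lip with about 2 N on the way in; I corrected that before seating it.
- The arm hid part of the stand from the side camera, so the final check used the wrist and scene views. The other things I could see there had not moved.

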